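Set the easel lamp's level wheel and switch it on

TASK

Set the lamp for the easel: push the ridges of the level wheel to roll its front upwards until the orange ridge stands level with the two white pointers, without rolling it past them. Take the hand off the wheel; only then press the green button right down and let it go. Leave the red button and the other things on the table alone.

Things in the scene. Friction and masses are not known exactly. Their poses are not given: they have to be found in the camera images.
- lamp_base: grey desk-lamp base fixed to the table, 186 x 146 mm, its top 68 mm above the table; origin on the table under its centre. z up, -x its front (which faces the robot's left, give or take 23 degrees), y along the axle of the ribbed level wheel in its middle. Two aluminium cheeks hold the axle, 18.5 to 24.5 mm either side of the middle; they reach only 22 mm above the axle, less than the wheel
- wheel_centre (a point): centre of the level wheel, 90 mm above the table; axes as lamp_base. Grey drum of radius 31 mm, 30 mm wide (in y), with eight ridges across it, one every 45 degrees, seven black and one orange, each 5 mm thick and 30 mm long, tips at radius 40 mm. The front half of the wheel above the base is open to the fingers
- lamp_bar (a point): point on the lower bar of the lamp's folded arm, 125 mm above and 18 mm behind (+x) the wheel centre. Bar 12 mm thick, along y from a post (54 mm to -y) to the black shade (130 mm across, 114 to 215 mm above the table, 235 mm to +y); a second bar 28 mm behind, 17 mm higher. All fixed; they block a hand held upright over the wheel: lean it over the front of the base, about 30 degrees
- orange_ridge (a point): middle of the tip of the orange ridge of the wheel, 40 mm from the axle; it turns with the wheel
- pointer (a point): the place on the wheel's rim, 40 mm from the axle, that lies between the two white pointers, one on each cheek beside the wheel (12 mm wide in y, beginning 18.5 mm from the wheel's middle, their tips 42 mm from the axle): 85 degrees up from the front, so almost straight above the axle. The orange ridge belongs here
- level_wheel (a joint): turn of the level wheel, rad: 0 with the orange ridge at the pointers, negative while it is still below them on the front (starts between -1.5 and -0.85); it grows as the front of the wheel rolls up (front, up, back); stops at -1.8 and 0.6. The wheel is stiff: it needs about 2 N at the ridge tips, and stays where it is left
- green_button_top (a point): centre of the top of the green push button, 32 mm across, in a black housing fixed to the table; it goes straight down
- green_button (a joint): green button: 0 up, 0.006 m fully down; springs back; fully down takes 5 N
- red_button_top (a point): centre of the top of the red push button, the same in size; it may stand on either side of the green one
- red_button (a joint): red button: 0 up, 0.006 m fully down
- brush_jar: bystander: blue jar of brushes, 76 mm across, jar 100 mm high, brushes to 215 mm; origin at the centre of its underside
- paint_bottle: bystander: blue paint bottle, 52 mm across, 120 mm high; origin at the centre of its underside
- varnish_jar: bystander: amber jar with black cap, 56 mm across, 70 mm high; origin at the centre of its underside
- tape_roll: bystander: roll of paper tape lying flat, 80 mm across, 22 mm high; origin at the centre of its underside
- eraser: bystander: white eraser, 50 x 24 x 14 mm; origin at the centre of its underside
- palette_knife: bystander: palette knife lying flat, 200 mm long; origin at the centre of its underside
- charcoal_box: bystander: flat cardboard box, 70 x 130 x 25 mm; origin at the centre of its underside
Things that resemble listed ones, but are neither listed nor needed, are in the scene too. What is shaped like the part that bears red_button_top but turquoise is not meant.

How it is judged:
By the outcome, as a careful person would: the job done as asked, in the order asked, and still so for the second after the job is handed in, with the robot touching nothing.
It also fails if it takes over 58 s, if anything falls off the work surface, if the arm or the gripper's body presses on something with over 40 N, if the wrist force passes 120 N, or if a joint passes its speed limit or range.

ROBOT

A 7-joint arm with a two-finger parallel gripper is mounted at the origin on the work surface. World frame = base frame: x ahead of the robot, y to its left, z up, the work surface at z = 0. Lengths are in mm, angles in rad, forces in N, time in s.
With the tool pointing down it reaches from about 400 to 925 mm from the base axis. Payload 4.1 kg.
Tool frame: the origin (TCP) lies at the very end of the fingers, on their centre line; the grasp point (between the pads) lies r.hold_point_z behind it (r.hold_point_z is the distance from the TCP to the grasp point, in mm); z points along the fingers, x is the direction in which the jaws open and shut, and the axes are right-handed (so a half turn about z gives the same grasp; the last joint's range is limited). The gripper opens to 85 mm and grips with 20 to 120 N. Pads are 22 mm wide; open, the fingers measure 114 mm over their backs; the gripper's body (76 mm by 85 mm) begins 54 mm behind the grasp point. The pads swing forward as they close: fully open they stand 13 mm farther back than shut.
Start: joints at [1.246, 0.398, 0.045, 1.537, -0.019, 1.207, -0.051], TCP at [145.561, -633.526, 231.347] pointing down, gripper open.
Joint ranges: [-2.82, 2.82], [-0.49, 2.23], [-1.37, 1.46], [0, 2.46], [-1.36, 4.5], [0.23, 2], [-2.94, 2.94]. Speed limits (rad/s): [2.57, 2.57, 3.14, 3.14, 3.14, 3.14, 3.14].

INTERFACE

Orientations are given as a unit quaternion [w, x, y, z].
In Python, from rig import r gives the robot as it stands.
- The arm moves only by the shell command python3 -m creep 'ROWS' [OPENING] [FORCE]. ROWS is JSON, a list of rows, each a list of 4 numbers: the shift along the world's x, y, z in units of 50 mm (1.0 is 50 mm), then the turn about the world's z in units of 5 degrees (1.0 is 5 degrees). A call has 1 to 20 rows; each row shifts and turns the commanded pose from where the row before left it; what a row does not reach is not made up. A row lasts 1/10 s, in which the tool goes at most 50 mm and 8.59 degrees, less where a joint would pass 70% of its speed; a pose out of reach is approached as far as the arm can. A call is refused whole if a number of a shift passes 1 or a number of a turn 1, either way. A call with a gripper value outside its range is refused whole. OPENING is the closure in counts, from 0 (fully open) to 255 (shut), set as the call begins (- or left out, the last holds). The fingers move at their own pace and stop on an object; FORCE is the grip in N (left out, the last holds). Time passes only in rows, so rows that do not move let the fingers close. It gives the time, the measured TCP pose, the force and the opening at its end, in the units of the state.
- r.sense(): the state, without advancing time (a new reading comes with each control period).
- r.snapshot(name): name is "scene" or "top" or "wrist"; returns the picture (384x512x3 uint8, blue, green, red); there is no depth.
- r.camera_model(name): a dict with "camera_matrix" (3x3 intrinsics, pixels), "rvec" (rotation vector, rad) and "tvec" (3), from world to camera coordinates, as OpenCV has them. Camera axes: x right, y down, z forward; pixel columns grow to the right and rows downward; lengths in mm; the calibration is good to about 2 mm. A picture is of the moment at which its call begins: read the wrist's pose just before it. camera_model takes no time and is no camera call; for the wrist camera it gives the pose at the moment of the call.
- r.job_done(): hands the job in, once; it reports no verdict.
The state is a dict: "time_s": time; "joint_pos": joint angles; "dq": joint speeds; "joint_efforts": joint torques, N m; "ee_pos": TCP position; "tcp_rot": TCP orientation; "wrist_force": force on the tool from outside, world axes, zero at the start; "torque": the same for the moment, N m; "grip_width": opening from 0.0 (shut) to 1.0 (fully open).
Only numpy, scipy, OpenCV 4.12 (cv2) and the standard library are available. Lean on these libraries where they do the work, as an engineer would, in place of code of your own. Each camera call takes 0.05 s, during which the arm holds its last target.

## Working session

There is one attempt and no reset: what is moved stays moved. The work goes in short steps, Python scripts to look and compute and a shell command to move; the robot and the scene stay as the last step left them, time stands still between calls to the robot, and variables do not carry over. Pictures are saved under pics/ and viewed, and the job is handed in when it is done.

```bash
mkdir -p pics; ls
python3 - <<'E'
from rig import r
import cv2
s=r.sense()
print({k:s[k] for k in('time_s','ee_pos','tcp_rot','wrist_force','grip_width')},r.hold_point_z)
for n in("scene","top","wrist"):
    cv2.imwrite(f"pics/{n}0.png",r.snapshot(n)); m=r.camera_model(n); print(n,m)
E
```

```text
pics
{'time_s': 0.0, 'ee_pos': array([ 145.40702095, -632.86729271,  230.24917953]), 'tcp_rot': array([-5.64137619e-04,  7.82305204e-01, -6.22894520e-01, -8.16116035e-04]), 'wrist_force': array([ 9.48385612e-01,  5.20843698e-04, -4.72208715e-01]), 'grip_width': 1.0037054383133803} 18.700000000000003
scene {'camera_matrix': array([[483.03410012,   0.        , 247.51903139],
       [  0.        , 483.03410012, 192.89178828],
       [  0.        ,   0.        ,   1.        ]]), 'rvec': array([ 2.18452422,  0.81872624, -0.34146423]), 'tvec': array([-393.62151609, -146.64706068, 1709.54974456])}
top {'camera_matrix': array([[409.4470325 ,   0.        , 253.80411183],
       [  0.        , 409.4470325 , 191.74323966],
       [  0.        ,   0.        ,   1.        ]]), 'rvec': array([ 2.15939812, -2.13324129,  0.20199236]), 'tvec': array([ -54.46312679,  570.45200977, 1026.52839489])}
wrist {'camera_matrix': array([[264.75047168,   0.        , 249.87016526],
       [  0.        , 264.75047168, 192.80672676],
       [  0.        ,   0.        ,   1.        ]]), 'rvec': array([-2.25300311,  1.7938426 ,  0.29029599]), 'tvec': array([-648.46053887,  -39.88969374,  381.60021683])}
```

View pics/scene0.png

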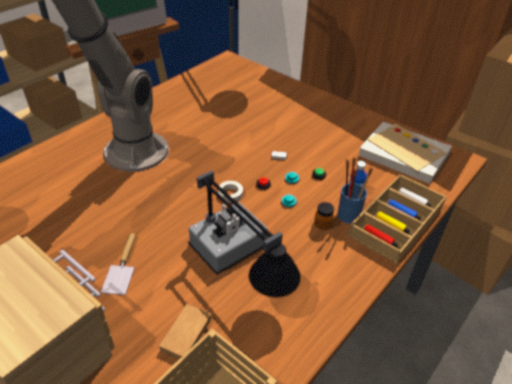

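View pics/top0.png

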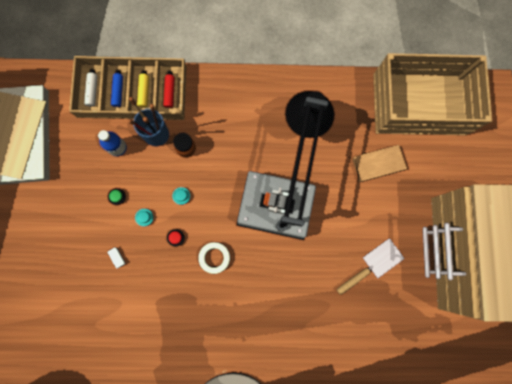

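View pics/wrist0.png

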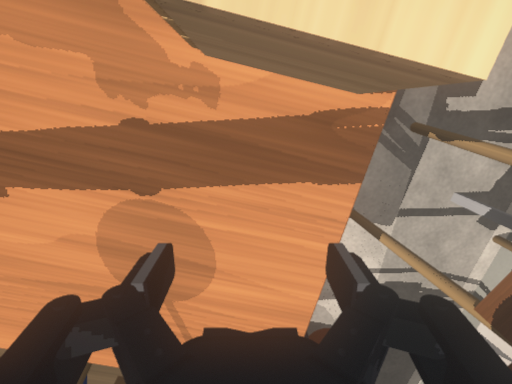

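The top view has +x up and +y to the left. The lamp is near (278,205), green button (117,196), red (176,238). I'll zoom in on these next.

```bash
python3 - <<'E'
import cv2
t=cv2.imread("pics/top0.png"); s=cv2.imread("pics/scene0.png")
cv2.imwrite("pics/t0z.png",cv2.resize(t[80:250,225:345],None,fx=5,fy=5,interpolation=cv2.INTER_CUBIC)[:,:][100:700])
cv2.imwrite("pics/s0z.png",cv2.resize(s[165:300,180:310],None,fx=4.4,fy=4.4,interpolation=cv2.INTER_CUBIC))
E
cat > h.py <<'E'
import numpy as np, cv2
def proj(m,P):
    return cv2.projectPoints(np.array(P,float).reshape(-1,3),m["rvec"],m["tvec"],m["camera_matrix"],None)[0].reshape(-1,2)
def back(m,uv,z):
    R=cv2.Rodrigues(m["rvec"])[0]; c=-R.T@m["tvec"]
    d=R.T@np.linalg.inv(m["camera_matrix"])@np.array([uv[0],uv[1],1.])
    return c+d*(z-c[2])/d[2]
def lampframe(cx,cy,phi):
    # phi: world angle of lamp +x axis
    R=np.array([[np.cos(phi),-np.sin(phi),0],[np.sin(phi),np.cos(phi),0],[0,0,1]])
    return R,np.array([cx,cy,0.])
def lamp(p,P):
    R,t=lampframe(*p); return np.array(P,float).reshape(-1,3)@R.T+t
E
python3 - <<'E'
from rig import r
from h import *
from scipy.spatial.transform import Rotation as Ro
s=r.sense();q=s['tcp_rot'];print(Ro.from_quat(np.r_[q[1:],q[0]]).as_matrix().round(3))
m=r.camera_model("top")
for n,uv,z in(("green",(117,196),30),("red",(176,237),30),("teal",(144,217),30),("teal2",(181,196),30)):print(n,back(m,uv,z).round())
t=cv2.imread("pics/top0.png").astype(int)
E
```

```text
[[ 0.224 -0.975 -0.   ]
 [-0.975 -0.224  0.001]
 [-0.002  0.    -1.   ]]
green [557. 313.  30.]
red [452. 154.  30.]
teal [503. 239.  30.]
teal2 [560. 145.  30.]
```

View pics/t0z.png

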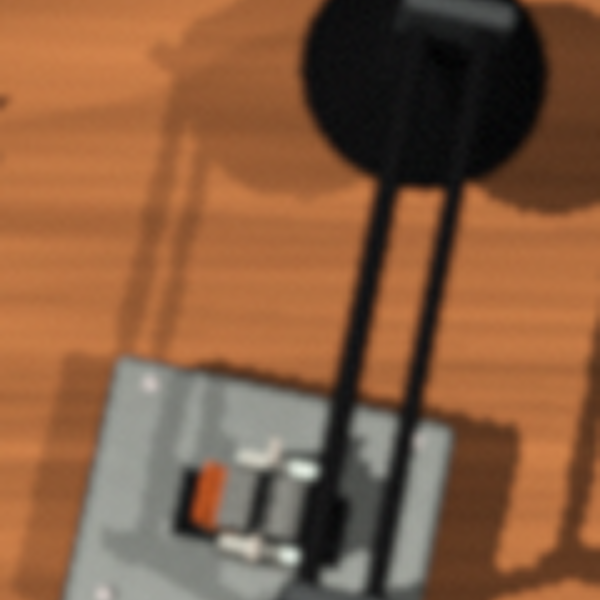

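View pics/s0z.png

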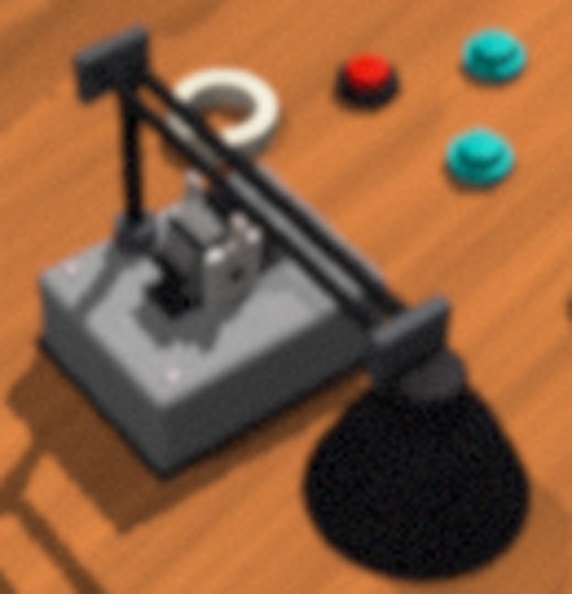

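Run:
```python
import cv2
t=cv2.imread("pics/top0.png")
cv2.imwrite("pics/t0z2.png",cv2.resize(t[160:245,225:330],None,fx=7,fy=7,interpolation=cv2.INTER_CUBIC))
```

```text
(no output)
```

View pics/t0z2.png

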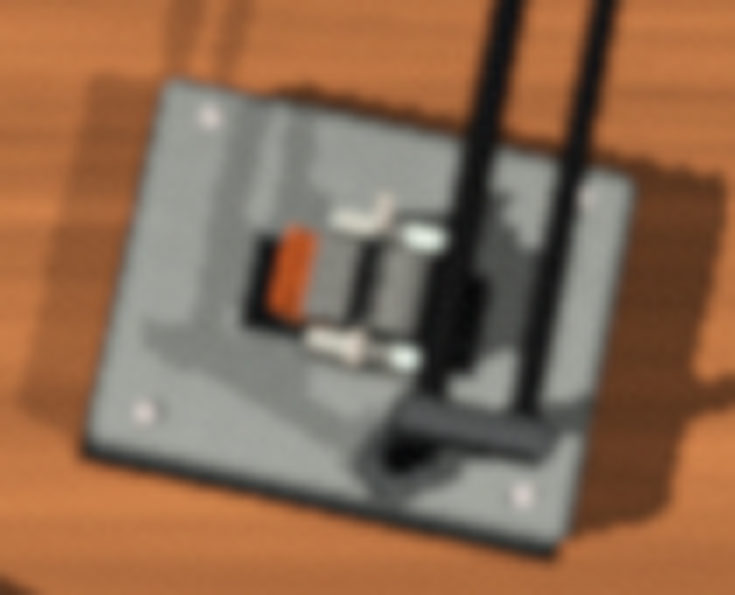

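Run:
```python
from rig import r
from h import *
from scipy.optimize import least_squares
m=r.camera_model("top")
f=lambda p:(np.array(p)+.5)/7-.5+np.array([225,160])
C=f([(165,78),(637,182),(575,545),(92,443)])
L=[(-93,73,68),(93,73,68),(93,-73,68),(-93,-73,68)]
fit=least_squares(lambda p:(proj(m,lamp([p[0],p[1],p[2]],L))-C).ravel(),[540,-20,-1.7],x_scale=[100,100,1])
p=fit.x;print(p,np.degrees(p[2]),fit.fun.round(2))
np.save("lamp.npy",p)
# predicted points in zoomed picture
inv=lambda uv:((uv-np.array([225,160])+.5)*7-.5).round()
for a in range(-10,96,5):
    t=np.radians(a);q=[(-40*np.cos(t),y,90+40*np.sin(t)) for y in(-15,0,15)]
    print(a,inv(proj(m,lamp(p,q))).tolist())
print("ptr",inv(proj(m,lamp(p,[(-42*np.cos(np.radians(85)),y,90+42*np.sin(np.radians(85))) for y in (-30,-18.5,18.5,30)]))).tolist())
print("bar",inv(proj(m,lamp(p,[(18,0,215),(18,60,215)]))).tolist())
ms=r.camera_model("scene");print(proj(ms,lamp(p,L)).round(1))
```

```text
[ 537.30459514 -107.05522421   -1.76400979] -101.07031603740818 [-0.75 -1.53  2.09 -1.84  0.79  1.77 -2.09  1.37]
-10 [[256.0, 322.0], [264.0, 282.0], [272.0, 241.0]]
-5 [[255.0, 320.0], [263.0, 280.0], [272.0, 240.0]]
0 [[255.0, 319.0], [263.0, 278.0], [272.0, 238.0]]
5 [[256.0, 318.0], [264.0, 277.0], [272.0, 237.0]]
10 [[257.0, 317.0], [266.0, 276.0], [274.0, 235.0]]
15 [[260.0, 316.0], [268.0, 275.0], [277.0, 234.0]]
20 [[263.0, 315.0], [272.0, 274.0], [280.0, 233.0]]
25 [[267.0, 315.0], [276.0, 274.0], [284.0, 233.0]]
30 [[272.0, 315.0], [281.0, 273.0], [289.0, 232.0]]
35 [[278.0, 315.0], [286.0, 273.0], [295.0, 232.0]]
40 [[284.0, 315.0], [293.0, 273.0], [301.0, 232.0]]
45 [[291.0, 315.0], [300.0, 273.0], [308.0, 232.0]]
50 [[299.0, 316.0], [307.0, 274.0], [316.0, 232.0]]
55 [[307.0, 317.0], [316.0, 275.0], [324.0, 233.0]]
60 [[316.0, 318.0], [324.0, 276.0], [333.0, 234.0]]
65 [[325.0, 319.0], [333.0, 277.0], [342.0, 235.0]]
70 [[334.0, 320.0], [343.0, 278.0], [351.0, 236.0]]
75 [[344.0, 322.0], [352.0, 280.0], [361.0, 238.0]]
80 [[354.0, 324.0], [362.0, 281.0], [371.0, 239.0]]
85 [[364.0, 325.0], [372.0, 283.0], [380.0, 241.0]]
90 [[374.0, 327.0], [382.0, 285.0], [390.0, 243.0]]
95 [[384.0, 330.0], [392.0, 287.0], [400.0, 245.0]]
ptr [[355.0, 367.0], [362.0, 334.0], [382.0, 230.0], [389.0, 198.0]]
bar [[461.0, 258.0], [496.0, 76.0]]
[[270.2 228.1]
 [215.9 259.5]
 [185.4 227.3]
 [238.4 199.7]]
```

Run:
```python
from rig import r
from h import *
p=np.load("lamp.npy")
m=r.camera_model("scene");s=cv2.imread("pics/scene0.png")
k=5;z=cv2.resize(s[165:300,180:310],None,fx=k,fy=k,interpolation=cv2.INTER_CUBIC)
inv=lambda uv:((uv-np.array([180,165])+.5)*k-.5).round().astype(int)
for zz in(0,68):
    cv2.polylines(z,[inv(proj(m,lamp(p,[(-93,73,zz),(93,73,zz),(93,-73,zz),(-93,-73,zz)])))],True,(0,255,0),1)
cv2.polylines(z,[inv(proj(m,lamp(p,[(18,-54,215),(18,235,215)])))],False,(255,0,255),1)
cv2.imwrite("pics/s0o.png",z[:600])
```

```text
(no output)
```

View pics/s0o.png

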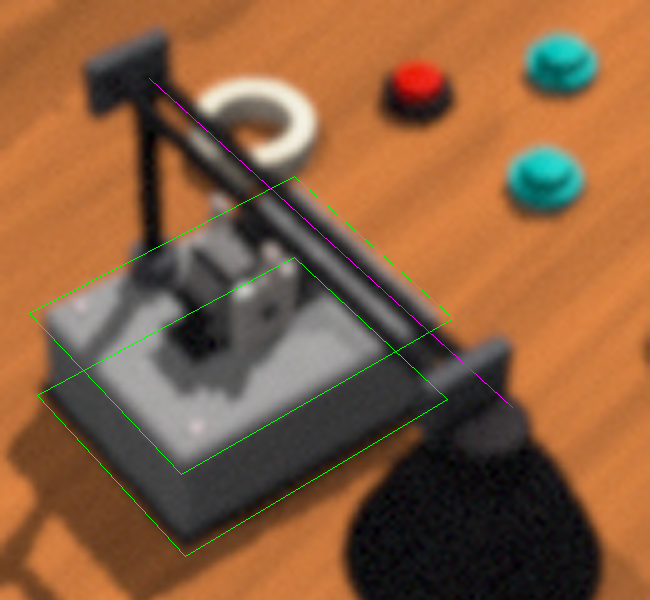

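```bash
python3 -m creep '[[0,0,0.85,0],[0,0,0.85,0],[0,0,0.85,0],[0,0,0.85,0],[0.3,0.7,0,-0.4],[0.3,0.7,0,-0.4],[0.3,0.7,0,-0.4],[0.3,0.7,0,-0.4],[0.3,0.7,0,-0.4],[0.3,0.7,0,-0.4],[0.4,0.7,0,-0.4],[0.4,0.8,0,-0.4],[0.4,0.8,0,-0.4],[0.4,0.8,0,-0.4],[0.5,0.8,0,-0.4],[0.5,0.8,0,-0.4],[0.5,0.8,0,0],[0.5,0.8,0,0]]'
python3 - <<'E'
from rig import r
import cv2
s=r.sense();print(s['ee_pos'],s['joint_pos'])
m=r.camera_model("wrist");print(-cv2.Rodrigues(m['rvec'])[0].T@m['tvec'],cv2.Rodrigues(m['rvec'])[0][2])
cv2.imwrite("pics/w1.png",r.snapshot("wrist"))
E
```

```text
time_s: 1.95
ee_pos: [416.0, -106.7, 401.3]
tcp_rot: [-0.0, -0.636, 0.772, -0.0]
wrist_force: [1.0, -1.4, -0.5]
grip_width: 0.997
[ 415.97218522 -106.72226553  401.34798158] [ 0.70142629 -0.08902305 -0.50066935  1.73162837 -0.04218525  1.48775983
 -1.55825952]
[ 495.62478195 -121.46648308  544.37664218] [-0.3067733   0.06032822 -0.94986875]
```

View pics/w1.png

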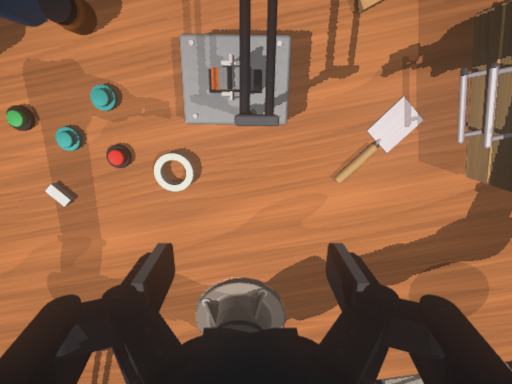

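The wrist view looks straight along the lamp: base corners near (181,35), (290,36), (289,124), (186,124), green button at (18,118), red at (118,156).

Run:
```python
import cv2
t=cv2.imread("pics/w1.png")
cv2.imwrite("pics/w1z.png",cv2.resize(t[25:135,170:300],None,fx=5,fy=5,interpolation=cv2.INTER_CUBIC))
cv2.imwrite("pics/w1b.png",cv2.resize(t[70:175,0:140],None,fx=5,fy=5,interpolation=cv2.INTER_CUBIC))
```

```text
(no output)
```

View pics/w1z.png

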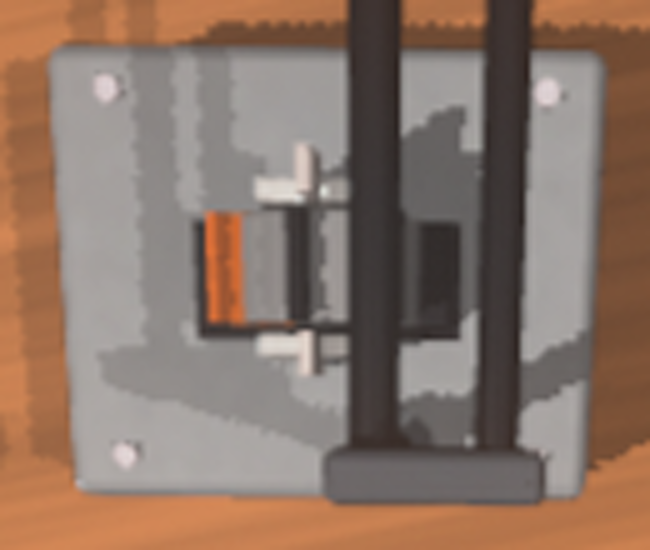

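View pics/w1b.png

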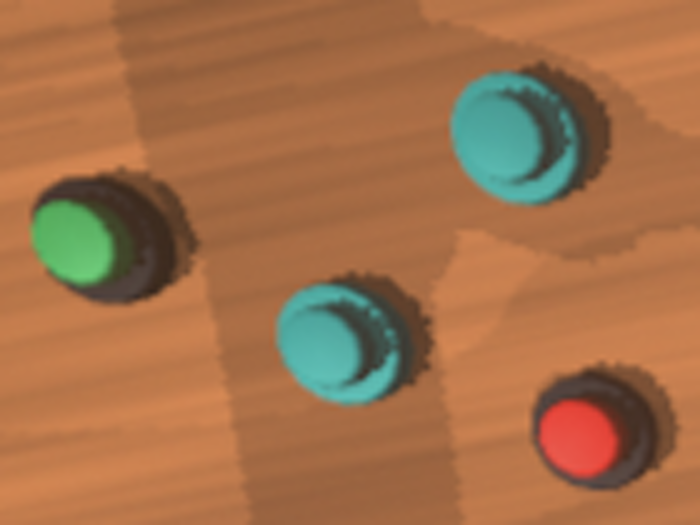

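```bash
python3 - <<'E'
from rig import r
from h import *
from scipy.optimize import least_squares
m=r.camera_model("wrist"); np.savez("w1cam.npz",**m)
f=lambda p:(np.array(p)+.5)/5-.5+np.array([170,25])
C=f([(50,47),(606,55),(582,497),(76,493)])
L=[(-93,73,68),(93,73,68),(93,-73,68),(-93,-73,68)]
fit=least_squares(lambda p:(proj(m,lamp(p,L))-C).ravel(),[540,-107,-1.76],x_scale=[100,100,1])
p=fit.x;print(p,np.degrees(p[2]),fit.fun.round(2)); np.save("lampw.npy",p)
inv=lambda uv:((uv-np.array([170,25])+.5)*5-.5).round()
for a in range(20,96,5):
    t=np.radians(a);u=np.array([-np.cos(t),0,np.sin(t)]);n=np.array([np.sin(t),0,np.cos(t)])
    q=[np.array([0,0,90])+40*u+s*n for s in(-2.5,2.5)]+[np.array([0,0,90])+31*u+2.5*n]
    print(a,inv(proj(m,lamp(p,q)))[:,0].tolist())
print("ptr",inv(proj(m,lamp(p,[(-42*np.cos(np.radians(85)),y,90+42*np.sin(np.radians(85))) for y in (-30,-18.5,18.5,30)]))).tolist())
g=lambda p:(np.array(p)+.5)/5-.5+np.array([0,70])
ms=r.camera_model("top");mm=r.camera_model("scene")
for n,uv,ut in(("green",(72,242),(117,196)),("red",(578,438),(176,237.5))):
    for z in(20,25,30,35):print(n,z,back(m,g(uv),z).round(1),back(ms,ut,z).round(1))
E
python3 - <<'E'
import cv2
t=cv2.imread("pics/top0.png");s=cv2.imread("pics/scene0.png")
import numpy as np
a=cv2.resize(t[180:260,90:200],None,fx=5,fy=5,interpolation=cv2.INTER_CUBIC);cv2.imwrite("pics/tb.png",a)
a=cv2.resize(s[160:215,240:345],None,fx=6,fy=6,interpolation=cv2.INTER_CUBIC);cv2.imwrite("pics/sb.png",a)
E
```

```text
[541.88530642 -92.34327824  -1.76337105] -101.03371902293375 [-3.3  -2.47  3.08 -2.62  2.55  3.8  -2.34  3.21]
20 [198.0, 201.0, 230.0]
25 [200.0, 205.0, 233.0]
30 [203.0, 209.0, 237.0]
35 [207.0, 215.0, 241.0]
40 [212.0, 221.0, 247.0]
45 [218.0, 229.0, 252.0]
50 [225.0, 237.0, 259.0]
55 [233.0, 246.0, 266.0]
60 [242.0, 256.0, 274.0]
65 [251.0, 266.0, 282.0]
70 [262.0, 277.0, 290.0]
75 [272.0, 289.0, 299.0]
80 [284.0, 300.0, 308.0]
85 [295.0, 312.0, 317.0]
90 [307.0, 324.0, 326.0]
95 [319.0, 337.0, 336.0]
ptr [[304.0, 379.0], [303.0, 337.0], [302.0, 197.0], [302.0, 152.0]]
green 20 [560.  340.1  20. ] [559.  316.4  20. ]
green 25 [559.5 335.8  25. ] [558.2 314.9  25. ]
green 30 [558.9 331.5  30. ] [557.5 313.3  30. ]
green 35 [558.3 327.2  35. ] [556.7 311.7  35. ]
red 20 [452.9 173.8  20. ] [450.7 155.3  20. ]
red 25 [453.3 171.   25. ] [450.5 154.5  25. ]
red 30 [453.8 168.3  30. ] [450.2 153.7  30. ]
red 35 [454.2 165.6  35. ] [450.  152.9  35. ]
```

View pics/tb.png

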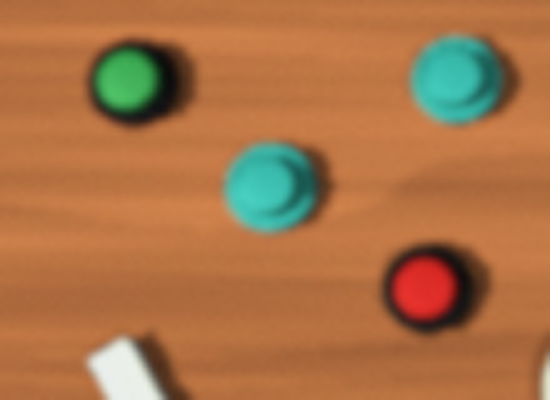

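View pics/sb.png

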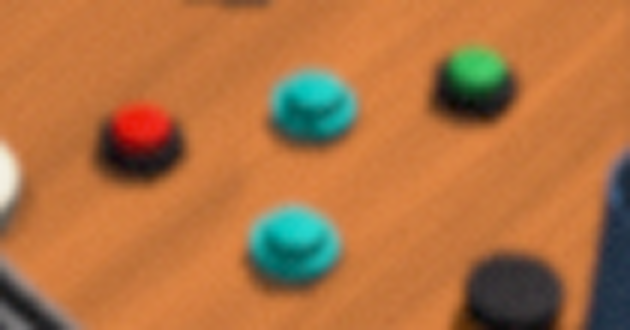

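Run:
```python
from rig import r
import cv2,numpy as np
s=r.sense();print(s['ee_pos'],s['dq'])
m=r.camera_model("wrist");print(-cv2.Rodrigues(m['rvec'])[0].T@m['tvec'],cv2.Rodrigues(m['rvec'])[0][2])
im=r.snapshot("wrist");cv2.imwrite("pics/w2.png",im)
t=cv2.imread("pics/w1.png");print(cv2.phaseCorrelate(np.float32(cv2.cvtColor(t,6)[:200]),np.float32(cv2.cvtColor(im,6)[:200])))
```

```text
[419.84169281 -97.86878945 401.49193   ] [ 0.02262258 -0.02963522  0.04207965  0.01988204  0.00141851  0.03673012
  0.20214467]
[ 499.22430531 -112.32521209  544.73839001] [-0.30436658  0.06151936 -0.95056633]
((6.434474088019044, 0.19877241558452852), 0.5010423929989338)
```

```bash
python3 -m creep '[[0,0,0,0],[0,0,0,0],[0,0,0,0],[0,0,0,0]]'
python3 - <<'E'
from rig import r
import cv2,numpy as np
s=r.sense();print(s['ee_pos'],np.abs(s['dq']).max())
m=r.camera_model("wrist");np.savez("w3.npz",**m);print(-cv2.Rodrigues(m['rvec'])[0].T@m['tvec'],cv2.Rodrigues(m['rvec'])[0][2])
im=r.snapshot("wrist");cv2.imwrite("pics/w3.png",im)
cv2.imwrite("pics/w3z.png",cv2.resize(im[25:135,170:300],None,fx=5,fy=5,interpolation=cv2.INTER_CUBIC))
print(r.sense()['ee_pos'])
E
```

```text
time_s: 2.45
ee_pos: [415.1, -109.6, 401.3]
tcp_rot: [-0.0, -0.635, 0.773, 0.0]
wrist_force: [0.1, 0.2, -0.1]
grip_width: 1.001
[ 415.10381179 -109.63099203  401.29680608] 0.006578130424834409
[ 494.77650866 -124.62031271  544.27782188] [-0.3070545   0.06160012 -0.94969625]
[ 415.19497007 -109.38947957  401.32813405]
```

View pics/w3z.png

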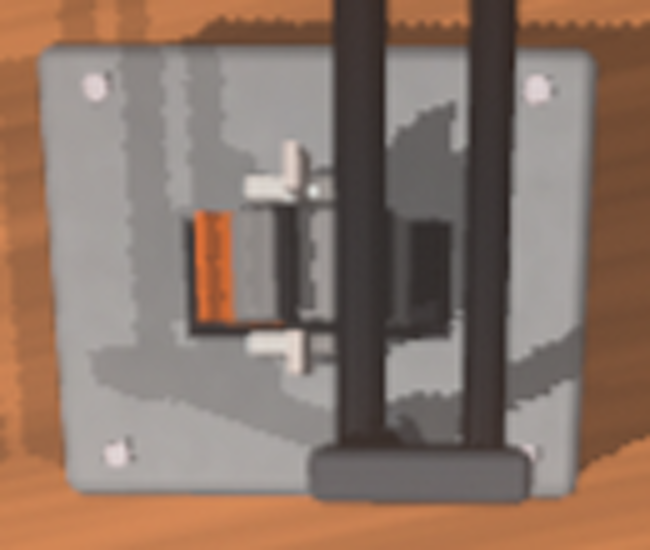

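View pics/w3.png

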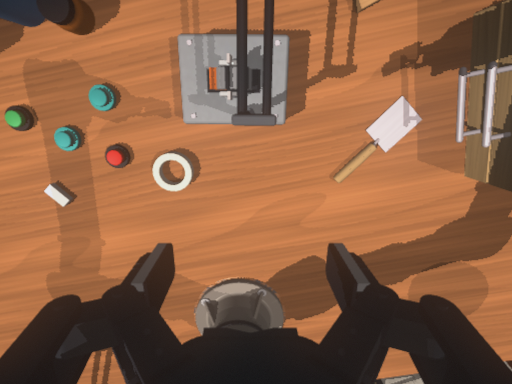

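Run:
```python
from rig import r
from h import *
from scipy.optimize import least_squares
m=dict(np.load("w3.npz"));mt=r.camera_model("top")
f=lambda p:(np.array(p)+.5)/5-.5+np.array([170,25])
ft=lambda p:(np.array(p)+.5)/7-.5+np.array([225,160])
C=f([(40,45),(596,52),(576,495),(68,491)]);Ct=ft([(165,78),(637,182),(575,545),(92,443)])
L=np.array([(-92.5,72.5,67),(92.5,72.5,67),(92.5,-72.5,67),(-92.5,-72.5,67)])
x0=[540,-107,-1.76]
def do(fun,n):
    fit=least_squares(fun,x0,x_scale=[100,100,1]);print(n,fit.x.round(3),fit.fun.round(2));return fit.x
a=lambda p:(proj(m,lamp(p,L))-C).ravel();b=lambda p:(proj(mt,lamp(p,L))-Ct).ravel()
do(a,"w");do(b,"t");p=do(lambda p:np.r_[a(p),2*b(p)],"j");np.save("lamp.npy",p)
p=do(a,"w")
inv=lambda uv:((uv-np.array([170,25])+.5)*5-.5).round()
for an in range(20,91,5):
    t=np.radians(an);u=np.array([-np.cos(t),0,np.sin(t)]);n=np.array([np.sin(t),0,np.cos(t)])
    q=[np.array([0,0,90])+40*u+s*n for s in(-2.5,2.5)]+[np.array([0,0,90])+31*u+2.5*n]
    print(an,inv(proj(m,lamp(p,q)))[:,0].tolist())
print("ptr",inv(proj(m,lamp(p,[(-42*np.cos(np.radians(85)),y,90+42*np.sin(np.radians(85))) for y in (-30,-18.5,18.5,30)]))).tolist())
for n,uv,z in(("green",(14,118),30),("red",(115.5,156.5),30)):
    print(n,z,back(m,uv,z).round(1))
```

```text
w [ 537.23  -105.121   -1.776] [-2.91 -2.19  2.87 -2.33  1.99  3.23 -1.94  2.99]
t [ 537.406 -107.131   -1.764] [-0.57 -1.26  1.83 -1.66  0.6   1.52 -1.82  1.21]
j [ 537.317 -106.38    -1.769] [-2.46 -1.94  3.34 -3.06  3.02  2.65 -0.93  3.2  -1.39 -2.74  3.29 -2.88
  0.28  3.39 -4.42  2.08]
w [ 537.23  -105.121   -1.776] [-2.91 -2.19  2.87 -2.33  1.99  3.23 -1.94  2.99]
20 [189.0, 192.0, 221.0]
25 [191.0, 196.0, 224.0]
30 [194.0, 200.0, 228.0]
35 [198.0, 206.0, 233.0]
40 [203.0, 212.0, 238.0]
45 [210.0, 220.0, 244.0]
50 [217.0, 228.0, 250.0]
55 [225.0, 237.0, 258.0]
60 [233.0, 247.0, 265.0]
65 [243.0, 258.0, 273.0]
70 [253.0, 269.0, 282.0]
75 [264.0, 280.0, 291.0]
80 [275.0, 292.0, 300.0]
85 [287.0, 304.0, 309.0]
90 [299.0, 316.0, 318.0]
ptr [[296.0, 376.0], [295.0, 334.0], [293.0, 194.0], [292.0, 149.0]]
green 30 [559.  313.2  30. ]
red 30 [453.  152.2  30. ]
```

Run:
```python
from rig import r
from h import *
from scipy.optimize import least_squares
m=dict(np.load("w3.npz"));mt=r.camera_model("top")
f=lambda p:(np.array(p)+.5)/5-.5+np.array([170,25])
ft=lambda p:(np.array(p)+.5)/7-.5+np.array([225,160])
C=f([(40,45),(596,52),(576,495),(68,491)]);Ct=ft([(165,78),(637,182),(575,545),(92,443)])
def L(p):return np.array([(-p[3],p[4],67),(p[3],p[4],67),(p[3],-p[4],67),(-p[3],-p[4],67)])
x0=[540,-107,-1.76,92,72]
def do(fun,n):
    fit=least_squares(fun,x0,x_scale=[100,100,1,100,100]);print(n,fit.x.round(3),fit.fun.round(2));return fit.x
a=lambda p:(proj(m,lamp(p[:3],L(p)))-C).ravel();b=lambda p:(proj(mt,lamp(p[:3],L(p)))-Ct).ravel()
do(a,"w");do(b,"t");p=do(lambda p:np.r_[a(p),2*b(p)],"j")[:3];np.save("lamp.npy",p)
inv=lambda uv:((uv-np.array([170,25])+.5)*5-.5).round()
for an in range(20,91,5):
    t=np.radians(an);u=np.array([-np.cos(t),0,np.sin(t)]);n=np.array([np.sin(t),0,np.cos(t)])
    q=[np.array([0,0,90])+40*u+s*n for s in(-2.5,2.5)]+[np.array([0,0,90])+31*u+2.5*n]
    print(an,inv(proj(m,lamp(p,q)))[:,0].tolist())
print("ptr",inv(proj(m,lamp(p,[(-42*np.cos(np.radians(85)),y,90+42*np.sin(np.radians(85))) for y in (-30,-18.5,18.5,30)]))).tolist())
```

```text
w [ 538.282 -105.34    -1.776   88.405   68.268] [-0.16  0.11  0.18 -0.09 -0.19  0.1   0.18 -0.12]
t [ 537.187 -107.1     -1.764   89.481   68.587] [ 0.25  0.49  0.41 -0.36 -0.3  -0.15 -0.35  0.02]
j [ 537.596 -106.445   -1.769   89.096   68.49 ] [-0.1   0.74  1.08 -0.39  1.19  0.12  0.83  0.67  0.59  0.54  0.21 -0.66
 -1.72 -0.5  -1.08 -0.67]
20 [193.0, 196.0, 225.0]
25 [195.0, 200.0, 228.0]
30 [198.0, 204.0, 232.0]
35 [202.0, 210.0, 237.0]
40 [208.0, 217.0, 242.0]
45 [214.0, 224.0, 248.0]
50 [221.0, 232.0, 254.0]
55 [229.0, 241.0, 262.0]
60 [237.0, 251.0, 269.0]
65 [247.0, 262.0, 277.0]
70 [257.0, 273.0, 286.0]
75 [268.0, 284.0, 295.0]
80 [279.0, 296.0, 304.0]
85 [291.0, 308.0, 313.0]
90 [303.0, 320.0, 322.0]
ptr [[301.0, 374.0], [300.0, 332.0], [297.0, 192.0], [296.0, 147.0]]
```

```bash
python3 -m creep '[[0.5,0.4,0,0],[0.6,0.45,0,0],[0.6,0.45,0,0],[0.6,0.45,-0.3,0],[0.6,0.43,-0.6,0],[0,0,-0.8,0],[0,0,-0.8,0],[0,0,-0.8,0],[0,0,-0.7,0],[0,0,-0.4,0],[0,0,0,0],[0,0,0,0],[0,0,0,0],[0,0,0,0],[0,0,0,0]]'
python3 - <<'E'
from rig import r
import cv2,numpy as np
s=r.sense();print(s['ee_pos'],np.abs(s['dq']).max())
m=r.camera_model("wrist");np.savez("w4.npz",**m)
im=r.snapshot("wrist");cv2.imwrite("pics/w4.png",im)
cv2.imwrite("pics/s4.png",r.snapshot("scene"))
E
```

```text
time_s: 4.0
ee_pos: [561.3, 0.5, 182.5]
tcp_rot: [0.001, -0.636, 0.772, -0.001]
wrist_force: [-1.1, -0.5, 0.1]
grip_width: 0.999
[5.61281937e+02 4.80541339e-01 1.82544886e+02] 0.008020052410026332
```

View pics/w4.png

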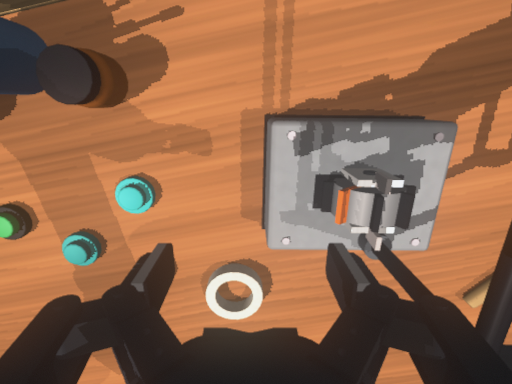

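View pics/s4.png

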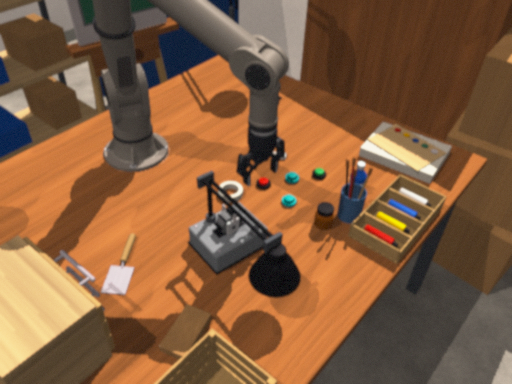

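The wrist camera now sees the wheel clear of the bars: orange ridge at (342,206), pointers near (395,183) and (388,230).

```bash
python3 - <<'E'
import cv2
t=cv2.imread("pics/w4.png")
cv2.imwrite("pics/w4z.png",cv2.resize(t[155:260,305:425],None,fx=6,fy=6,interpolation=cv2.INTER_CUBIC)[:600])
E
python3 - <<'E'
from h import *
m=dict(np.load("w4.npz"))
f=lambda p:np.array(p,float)
from scipy.optimize import least_squares
C=f([(271,117),(456,123),(430,250),(269,248)])
def L(p):return np.array([(-p[3],p[4],67),(p[3],p[4],67),(p[3],-p[4],67),(-p[3],-p[4],67)])
fit=least_squares(lambda p:(proj(m,lamp(p[:3],L(p)))-C).ravel(),[540,-107,-1.76,92,72],x_scale=[100,100,1,100,100]);print(fit.x.round(3),fit.fun.round(2))
np.save("lamp4.npy",fit.x)
E
```

```text
[ 540.328 -104.789   -1.772   88.009   68.402] [ 1.    2.56  2.46 -1.93 -2.85 -0.78 -1.19  0.05]
```

View pics/w4z.png

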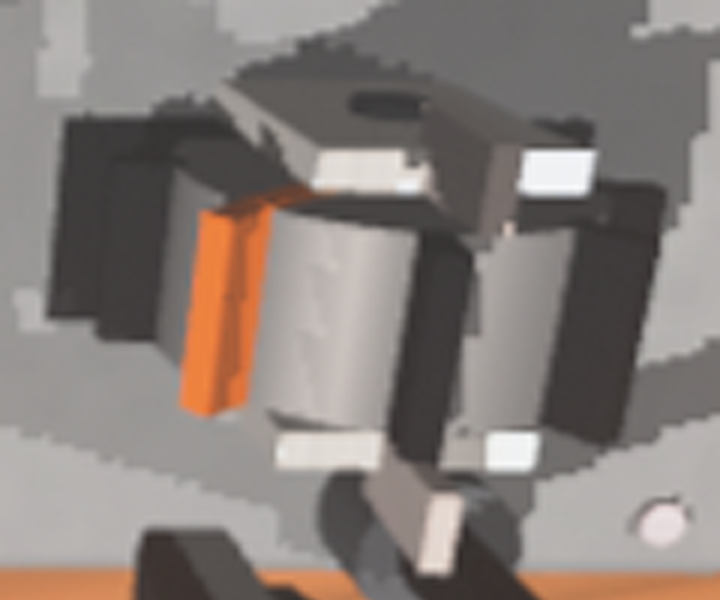

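```bash
cat >> h.py <<'E'
def ridge(a,y,R,s):
    t=np.radians(a);u=np.array([-np.cos(t),0,np.sin(t)]);n=np.array([np.sin(t),0,np.cos(t)])
    return np.array([0,y,90.])+R*u+s*n
def draw(im,m,p,a,x0,y0,k):
    inv=lambda uv:((uv-np.array([x0,y0])+.5)*k-.5).round().astype(int)
    for j in range(-1,4):
        b=a+45*j
        q=[ridge(b,-15,40,-2.5),ridge(b,15,40,-2.5),ridge(b,15,40,2.5),ridge(b,-15,40,2.5)]
        cv2.polylines(im,[inv(proj(m,lamp(p,q)))],True,(0,255,0) if j else (255,0,0),1)
    for sg in(1,-1):
        q=[ridge(85,sg*18.5,42,0),ridge(85,sg*30.5,42,0)]
        cv2.polylines(im,[inv(proj(m,lamp(p,q)))],False,(255,0,255),2)
    q=[ridge(85,-18.5,42,0),ridge(85,18.5,42,0)]
    cv2.polylines(im,[inv(proj(m,lamp(p,q)))],False,(0,255,255),1)
E
python3 - <<'E'
from h import *
from scipy.optimize import least_squares
m=dict(np.load("w4.npz"));k=6
C=(np.array([(203,213),(182,406),(213,415),(243,214),(272,208),(415,236),(390,443)])+.5)/k-.5+np.array([305,155])
def P(x):
    a=x[3];return [ridge(a,15,40,-2.5),ridge(a,-15,40,-2.5),ridge(a,-15,40,2.5),ridge(a,15,40,2.5),ridge(a,15,31,2.5),ridge(a+45,15,40,-2.5),ridge(a+45,-15,40,-2.5)]
fit=least_squares(lambda x:(proj(m,lamp(x[:3],P(x)))-C).ravel(),[540,-106,-1.77,35],x_scale=[10,10,.1,10]);print(fit.x.round(3),fit.fun.round(2))
x=fit.x;np.save("wheel.npy",x)
t=cv2.imread("pics/w4.png")
z=cv2.resize(t[155:260,305:425],None,fx=k,fy=k,interpolation=cv2.INTER_CUBIC)[:600]
draw(z,m,x[:3],x[3],305,155,k);cv2.imwrite("pics/w4o.png",z)
E
```

```text
[ 538.851 -109.265   -1.724   28.663] [-0.56 -1.04  0.83 -1.41 -0.09 -0.96 -2.77  0.23 -0.08 -0.63  1.14  1.84
  1.43  1.75]
```

View pics/w4o.png

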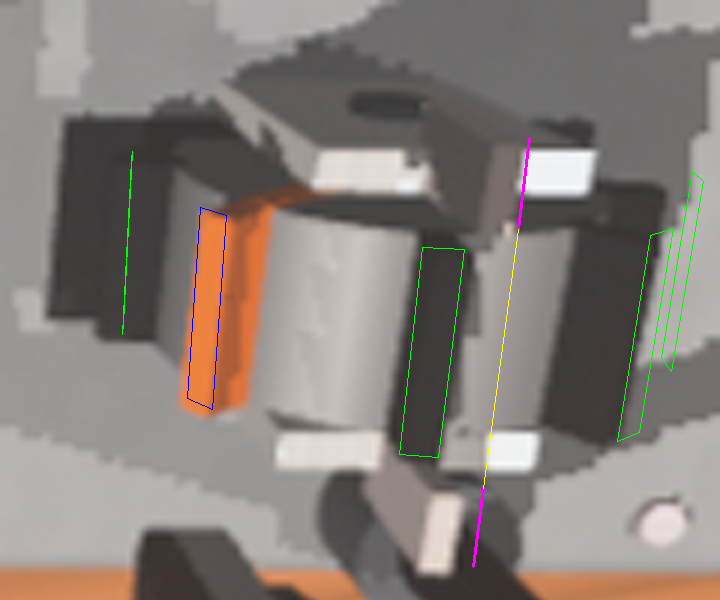

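Run:
```python
from h import *
from scipy.optimize import least_squares
m=dict(np.load("w4.npz"));k=6
C=(np.array([(203,213),(182,406),(213,415),(243,214),(272,208),(243,405),(415,236),(390,443),(505,190),(444,532)])+.5)/k-.5+np.array([305,155])
def P(x):
    a=x[3];return np.array([ridge(a,15,40,-2.5),ridge(a,-15,40,-2.5),ridge(a,-15,40,2.5),ridge(a,15,40,2.5),ridge(a,15,31,2.5),ridge(a,-15,31,2.5),ridge(a+45,15,40,-2.5),ridge(a+45,-15,40,-2.5),ridge(85,24.5,42,0),ridge(85,-24.5,42,0)])
for fz in(0,1):
  fit=least_squares(lambda x:np.r_[(proj(m,lamp(x[:3],P(x))+[0,0,x[4]*fz])-C).ravel(),(x[2]+1.775)/.005],[540,-106,-1.77,35,0],x_scale=[10,10,.1,10,10],loss='soft_l1');x=fit.x
  print(x.round(3),(proj(m,lamp(x[:3],P(x))+[0,0,x[4]])-C).round(1).tolist())
np.save("wheel.npy",x)
t=cv2.imread("pics/w4.png")
z=cv2.resize(t[155:260,305:425],None,fx=k,fy=k,interpolation=cv2.INTER_CUBIC)[:600]
import h
pr=h.proj; h.proj=lambda m,P:pr(m,np.array(P)+[0,0,x[4]])
draw(z,m,x[:3],x[3],305,155,k);cv2.imwrite("pics/w4o2.png",z)
```

```text
[ 538.591 -105.788   -1.774   34.126    0.   ] [[-0.2, -0.8], [-0.6, -0.7], [-1.1, -0.2], [-2.0, 0.5], [-0.1, -0.2], [0.5, -0.9], [3.0, 2.6], [1.4, 2.7], [0.1, -0.1], [-0.0, 0.0]]
[ 536.466 -107.64    -1.774   33.123   -4.229] [[-0.0, -0.6], [-0.3, -1.2], [-1.0, -0.7], [-2.0, 0.7], [-0.0, 0.1], [0.6, -1.3], [2.2, 2.9], [0.7, 2.2], [-0.1, 0.5], [-0.0, -0.6]]
```

View pics/w4o2.png

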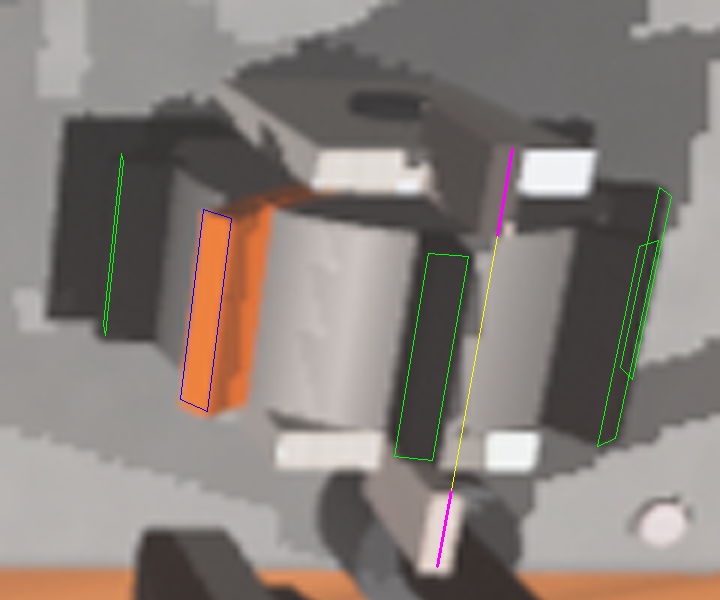

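```bash
python3 -m creep '[[0,0,-0.5,0],[0,0,-0.5,0],[0,0,-0.4,0],[0,0,-0.3,0],[0,0,0,0],[0,0,0,0],[0,0,0,0],[0,0,0,0]]'
python3 - <<'E'
from rig import r
import cv2,numpy as np
from h import *
s=r.sense();print(s['ee_pos'],np.abs(s['dq']).max())
m=r.camera_model("wrist");np.savez("w5.npz",**m)
im=r.snapshot("wrist")
x=np.load("wheel.npy");x=np.array([538.6,-105.8,-1.774,34.1]);np.save("wheel.npy",x)
k=2.5;z=cv2.resize(im[100:340,250:512],None,fx=k,fy=k,interpolation=cv2.INTER_CUBIC);cv2.imwrite("pics/w5.png",z)
draw(z,m,x[:3],x[3],250,100,k);cv2.imwrite("pics/w5o.png",z)
E
```

```text
time_s: 4.9
ee_pos: [561.4, 0.6, 97.5]
tcp_rot: [0.001, -0.636, 0.772, -0.001]
wrist_force: [0.6, -0.4, 0.1]
grip_width: 1.0
[561.43151427   0.5870961   97.45550041] 0.006728866216678531
```

View pics/w5o.png

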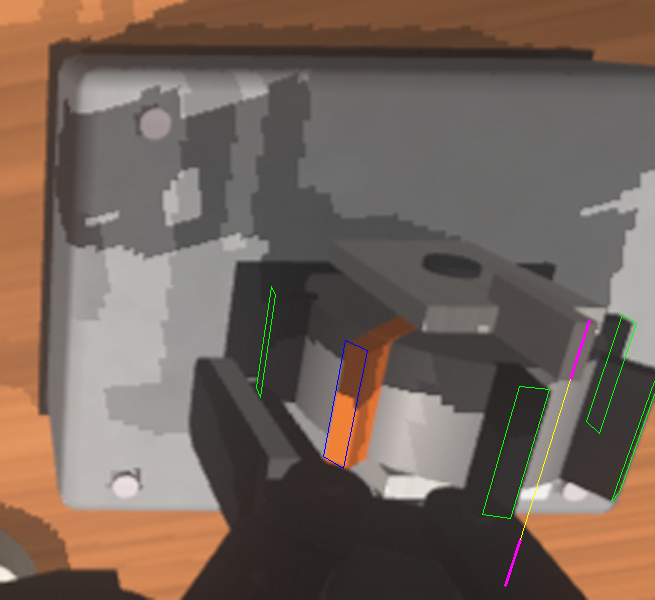

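```bash
python3 -m creep '[[0,0,-0.19,0],[-0.02,-0.1,0,0],[-0.02,-0.1,0,0],[-0.02,-0.1,0,0],[0,0,0,0],[0,0,0,0],[0,0,0,0]]'; python3 -m creep '[[-0.01,-0.05,0,0],[0,0,0,0],[0,0,0,0]]';  python3 -m creep '[[-0.01,-0.05,0,0],[0,0,0,0],[0,0,0,0]]'
cat > look.py <<'E'
import sys
from rig import r
from h import *
s=r.sense();d=s['ee_pos']-[538.6,-105.8,0];c,sn=np.cos(-1.774),np.sin(-1.774)
print(s['ee_pos'].round(1),"lamp",round(d[0]*c+d[1]*sn,1),round(-d[0]*sn+d[1]*c,1),"outer",round(d[0]*c+d[1]*sn+57,1),"F",s['wrist_force'].round(1),"t",s['time_s'])
m=r.camera_model("wrist");np.savez(f"{sys.argv[1]}.npz",**m)
im=r.snapshot("wrist");cv2.imwrite(f"pics/{sys.argv[1]}.png",im)
x=np.load("wheel.npy");a=float(sys.argv[2])
k=2.5;z=cv2.resize(im[100:340,250:512],None,fx=k,fy=k,interpolation=cv2.INTER_CUBIC);cv2.imwrite(f"pics/{sys.argv[1]}z.png",z)
draw(z,m,x[:3],a,250,100,k);cv2.imwrite(f"pics/{sys.argv[1]}o.png",z)
E
python3 look.py w6 34.1
```

```text
time_s: 5.65
ee_pos: [557.7, -14.3, 87.0]
tcp_rot: [0.0, -0.636, 0.772, -0.0]
wrist_force: [-0.1, 1.4, 0.7]
grip_width: 1.002
time_s: 5.95
ee_pos: [557.1, -17.1, 86.9]
tcp_rot: [-0.0, -0.636, 0.772, -0.0]
wrist_force: [-0.3, -0.1, -0.9]
grip_width: 0.997
time_s: 6.25
ee_pos: [556.9, -18.2, 87.1]
tcp_rot: [0.001, -0.636, 0.772, 0.0]
wrist_force: [0.6, 4.0, 1.4]
grip_width: 1.001
[556.9 -18.2  87.1] lamp -89.5 0.2 outer -32.5 F [0.6 4.  1.4] t 6.25
```

View pics/w6o.png

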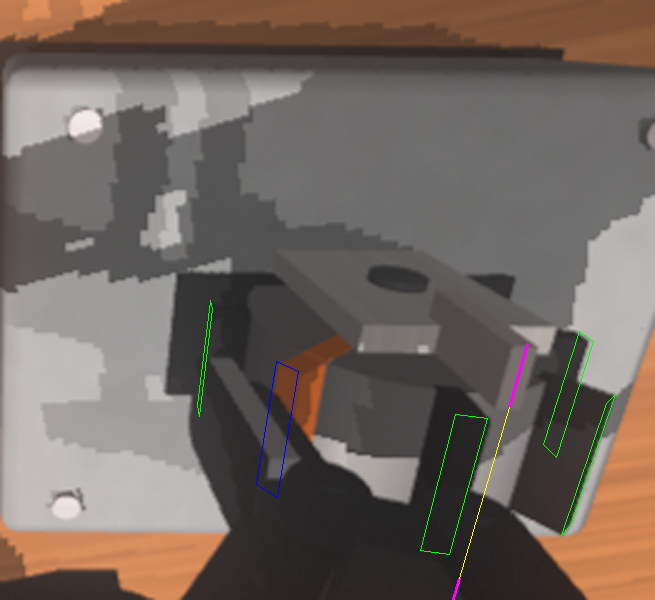

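```bash
python3 -m creep '[[-0.01,-0.05,0.06,0],[-0.01,-0.05,0.06,0],[-0.01,-0.05,0.06,0],[-0.01,-0.05,0.06,0],[-0.01,-0.05,0.06,0],[0,0,0,0],[0,0,0,0]]'; python3 look.py w7 58
```

```text
time_s: 7.0
ee_pos: [553.9, -33.4, 101.8]
tcp_rot: [-0.001, -0.635, 0.772, -0.001]
wrist_force: [-0.5, 1.1, -0.5]
grip_width: 1.001
[553.9 -33.4 101.8] lamp -74.0 0.4 outer -17.0 F [-0.5  1.1 -0.5] t 7.0
```

View pics/w7o.png

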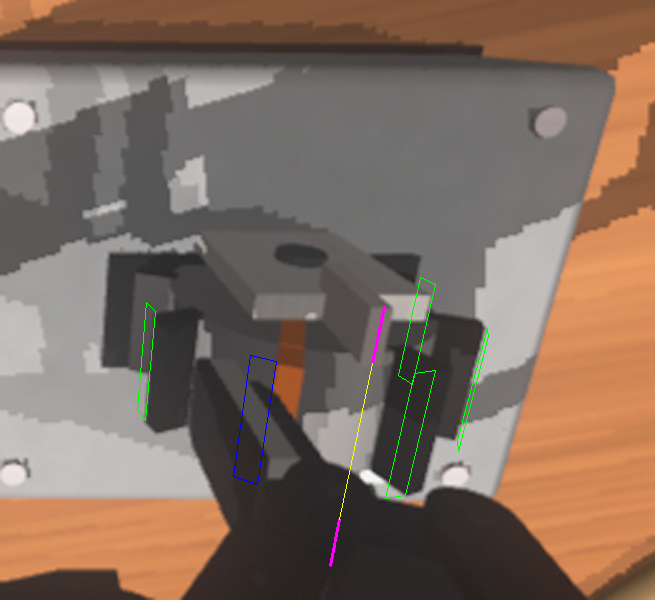

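```bash
python3 -m creep '[[0.03,0.1,0,0],[0.05,0.3,0.4,0],[0.05,0.3,0.5,0],[0.05,0.3,0.5,0],[0,0,0.3,0],[0,0,0,0],[0,0,0,0],[0,0,0,0],[0,0,0,0],[0,0,0,0]]'; python3 look.py w8 66
```

```text
time_s: 8.05
ee_pos: [562.5, 17.4, 185.9]
tcp_rot: [-0.001, -0.635, 0.772, 0.0]
wrist_force: [-0.4, 0.1, -0.8]
grip_width: 1.0
[562.5  17.4 185.9] lamp -125.5 -1.4 outer -68.5 F [-0.4  0.1 -0.8] t 8.05
```

View pics/w8o.png

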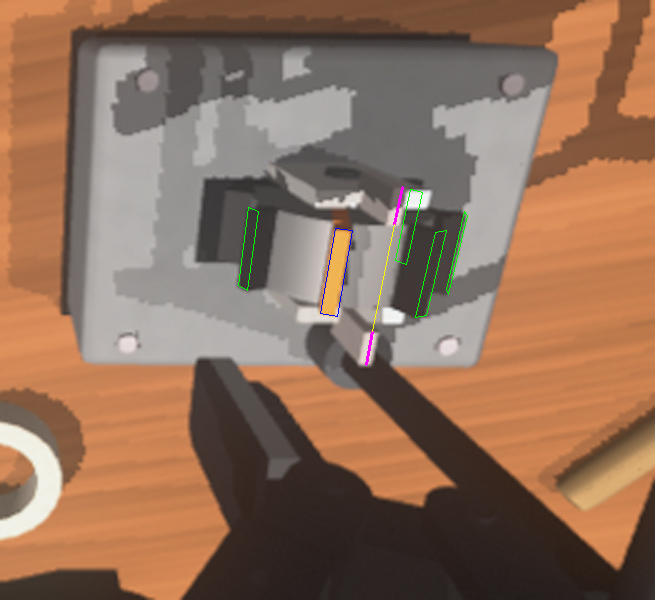

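```bash
cat > zoom.py <<'E'
import sys
from h import *
n=sys.argv[1];m=dict(np.load(n+".npz"));im=cv2.imread(f"pics/{n}.png")
a=float(sys.argv[2]);x=np.load("wheel.npy")
c=proj(m,lamp(x[:3],[ridge(85,0,40,0)]))[0].round().astype(int);x0,y0=c-[45,40];k=8
z=cv2.resize(im[y0:y0+75,x0:x0+90],None,fx=k,fy=k,interpolation=cv2.INTER_CUBIC)
z0=z.copy();draw(z,m,x[:3],a,x0,y0,k)
cv2.imwrite(f"pics/{n}q.png",z);cv2.imwrite(f"pics/{n}p.png",z0)
E
python3 zoom.py w8 66
```

```text
(no output)
```

View pics/w8q.png

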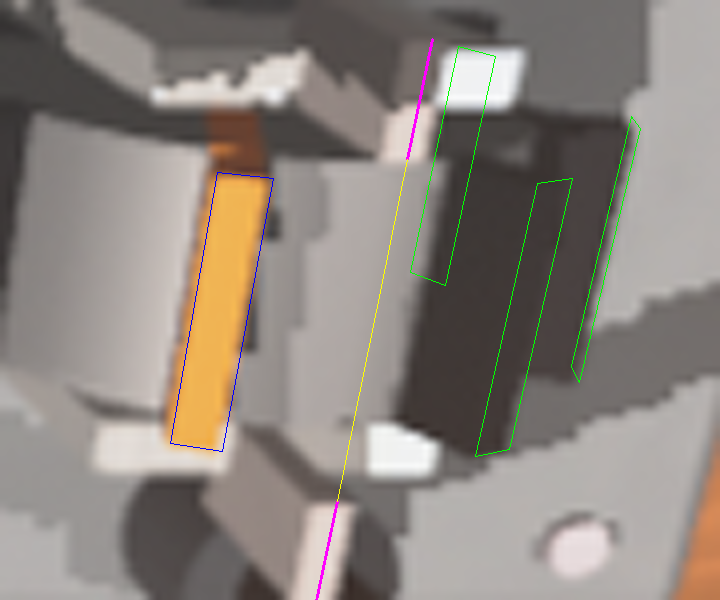

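View pics/w8p.png

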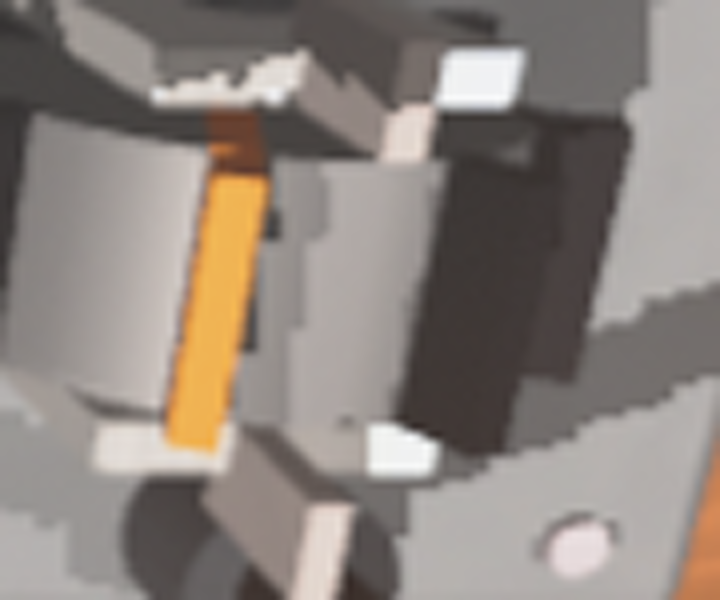

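```bash
python3 -m creep '[[0,0,-0.5,0],[0,0,-0.5,0],[0,0,-0.5,0],[-0.05,-0.3,0,0],[-0.05,-0.3,0,0],[-0.05,-0.3,0,0],[0,0,0,0],[0,0,0,0],[0,0,0,0],[0,0,0,0]]'; python3 look.py w9 65
```

```text
time_s: 9.1
ee_pos: [555.8, -26.1, 112.3]
tcp_rot: [0.0, -0.636, 0.772, -0.0]
wrist_force: [0.3, 0.6, 0.5]
grip_width: 1.001
[555.8 -26.1 112.3] lamp -81.5 0.8 outer -24.5 F [0.3 0.6 0.5] t 9.1
```

View pics/w9o.png

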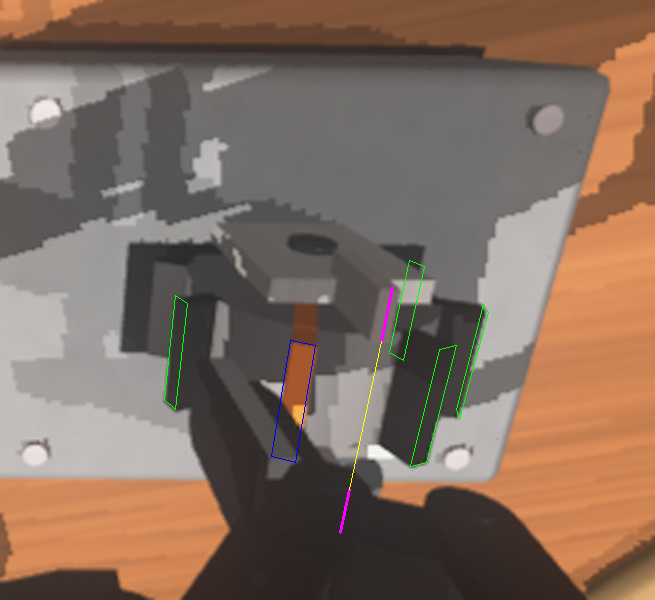

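```bash
python3 -m creep '[[0,0,-0.1,0],[-0.01,-0.04,0,0],[-0.01,-0.04,0,0],[-0.01,-0.04,0,0],[-0.01,-0.04,0,0],[-0.01,-0.04,0.02,0],[0,-0.04,0.02,0],[0,-0.04,0.02,0],[0,0,0,0],[0,0,0,0],[0,0,0,0]]'; python3 look.py w10 74
```

```text
time_s: 10.25
ee_pos: [553.1, -40.9, 109.9]
tcp_rot: [-0.0, -0.636, 0.772, -0.0]
wrist_force: [0.3, 0.5, 1.2]
grip_width: 0.997
[553.1 -40.9 109.9] lamp -66.5 1.1 outer -9.5 F [0.3 0.5 1.2] t 10.25
```

View pics/w10o.png

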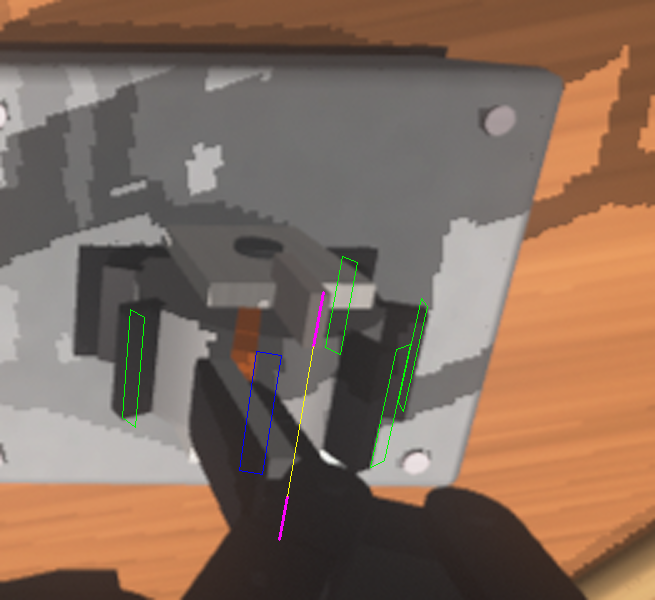

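The finger went over the orange ridge instead of pushing it, so the wheel is still near 65°. I'll lift, back off and come in lower.

```bash
python3 -m creep '[[0,0,0.1,0],[0,0,0.1,0],[0.06,0.26,0,0],[0.02,0.12,0,0],[0,0,-0.2,0],[0,0,-0.2,0],[0,0,0,0],[0,0,0,0],[0,0,0,0],[0,0,0,0]]'; python3 look.py w11 65
```

```text
time_s: 11.3
ee_pos: [557.3, -22.2, 100.1]
tcp_rot: [0.0, -0.636, 0.772, -0.0]
wrist_force: [-0.7, -0.2, 0.3]
grip_width: 1.0
[557.3 -22.2 100.1] lamp -85.6 1.4 outer -28.6 F [-0.7 -0.2  0.3] t 11.3
```

View pics/w11o.png

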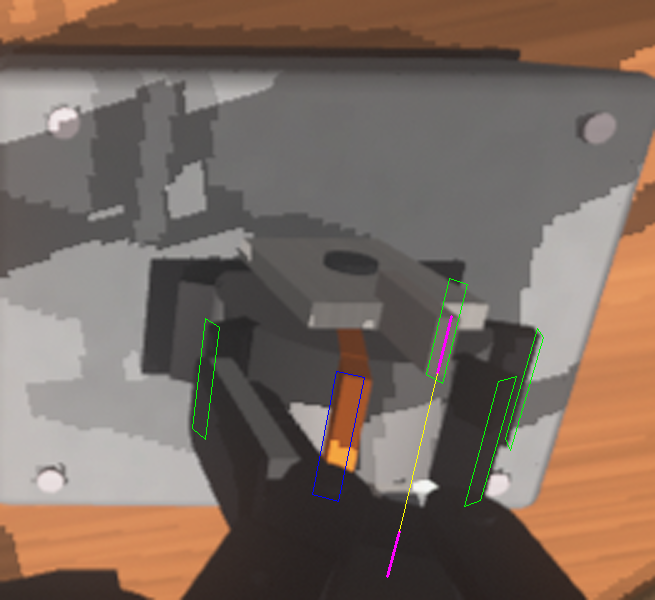

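```bash
python3 -m creep '[[-0.01,-0.05,0,0],[-0.01,-0.05,0,0],[-0.01,-0.05,0,0],[-0.01,-0.04,0,0],[-0.01,-0.04,0,0],[0,0,0,0],[0,0,0,0]]'; python3 -m creep '[[0,-0.03,0.01,0],[-0.01,-0.03,0.01,0],[0,-0.03,0.01,0],[0,0,0,0],[0,0,0,0]]'; python3 look.py w12 74
```

```text
time_s: 12.05
ee_pos: [554.6, -33.5, 99.9]
tcp_rot: [-0.0, -0.636, 0.772, -0.0]
wrist_force: [0.4, -0.1, 0.4]
grip_width: 1.001
time_s: 12.55
ee_pos: [553.9, -37.7, 101.4]
tcp_rot: [-0.0, -0.636, 0.772, 0.0]
wrist_force: [-0.5, 1.7, 1.6]
grip_width: 0.997
[553.9 -37.7 101.4] lamp -69.8 1.2 outer -12.8 F [-0.5  1.7  1.6] t 12.55
```

View pics/w12o.png

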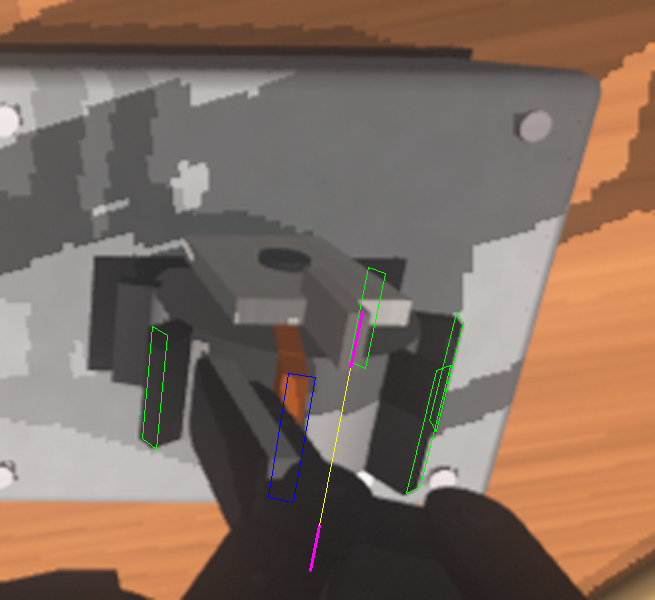

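```bash
python3 -m creep '[[0,-0.02,0.01,0],[-0.01,-0.02,0.01,0],[0,-0.02,0.01,0],[-0.01,-0.02,0.01,0],[0,0,0,0],[0,0,0,0],[0,0,0,0]]'; python3 look.py w13 80
```

```text
time_s: 13.3
ee_pos: [553.2, -42.5, 103.4]
tcp_rot: [-0.0, -0.636, 0.772, -0.0]
wrist_force: [-0.7, 0.9, -0.8]
grip_width: 1.0
[553.2 -42.5 103.4] lamp -65.0 1.5 outer -8.0 F [-0.7  0.9 -0.8] t 13.3
```

View pics/w13o.png

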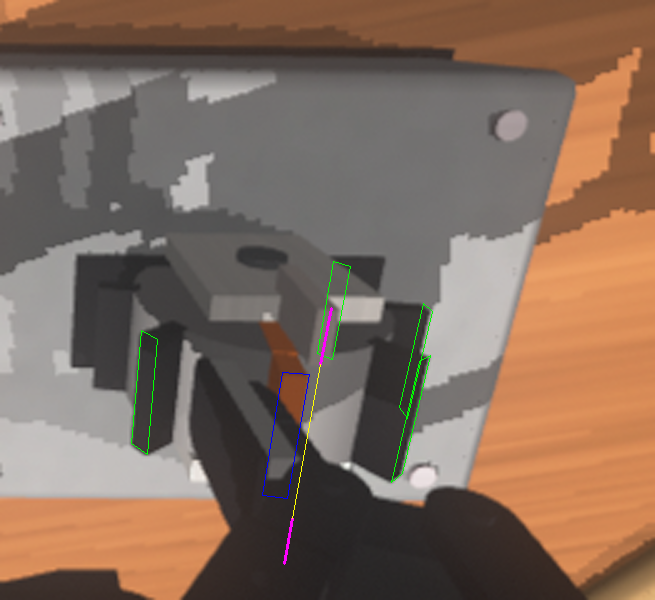

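```bash
python3 -m creep '[[0.02,0.1,0,0],[0.04,0.25,0.4,0],[0.05,0.3,0.5,0],[0.05,0.3,0.5,0],[0,0.2,0.3,0],[0,0,0,0],[0,0,0,0],[0,0,0,0],[0,0,0,0],[0,0,0,0]]'; python3 look.py w14 79; python3 zoom.py w14 78
```

```text
time_s: 14.35
ee_pos: [560.5, 14.7, 187.4]
tcp_rot: [-0.001, -0.635, 0.772, 0.0]
wrist_force: [1.1, -0.3, 0.3]
grip_width: 1.002
[560.5  14.7 187.4] lamp -122.4 -2.9 outer -65.4 F [ 1.1 -0.3  0.3] t 14.35
```

View pics/w14q.png

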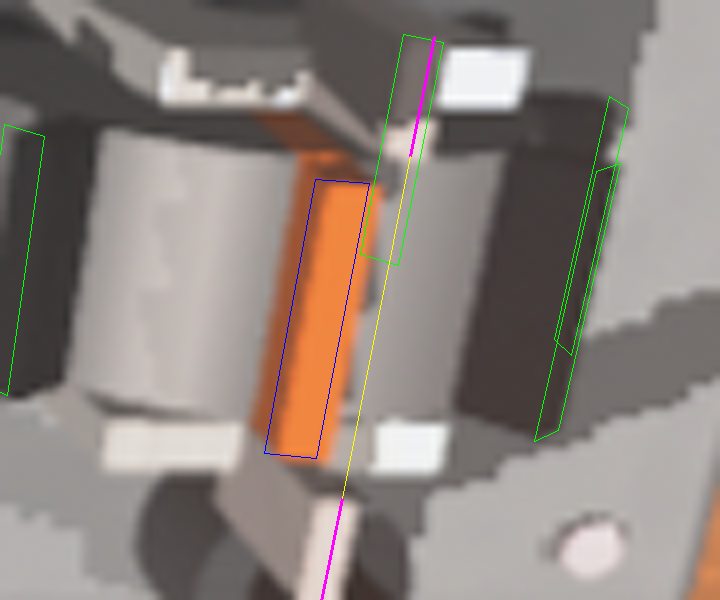

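View pics/w14p.png

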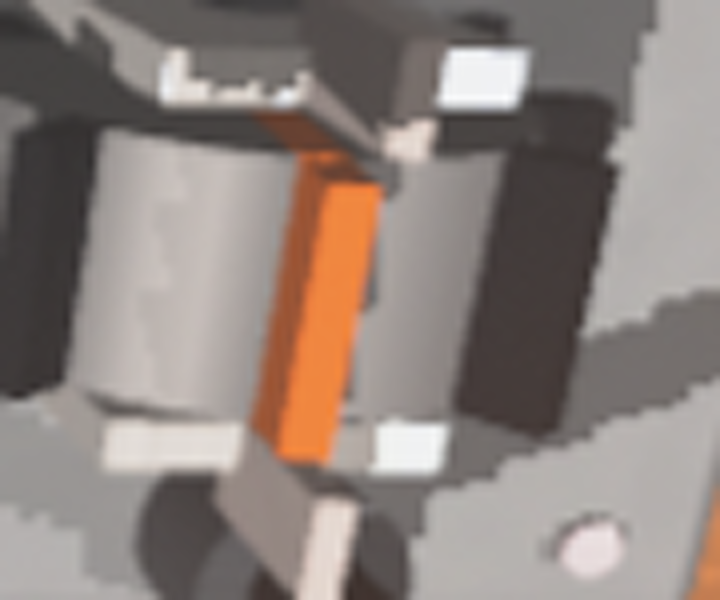

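```bash
python3 -m creep '[[0,0,-0.5,0],[0,-0.04,-0.5,0],[-0.02,-0.2,-0.47,0],[-0.04,-0.3,-0.2,0],[-0.04,-0.3,0,0],[0,0,0,0],[0,0,0,0],[0,0,0,0],[0,0,0,0]]'; python3 look.py w15 80
```

```text
time_s: 15.3
ee_pos: [556.7, -25.7, 105.7]
tcp_rot: [0.001, -0.636, 0.772, -0.0]
wrist_force: [-0.6, 0.5, 0.7]
grip_width: 1.004
[556.7 -25.7 105.7] lamp -82.1 1.5 outer -25.1 F [-0.6  0.5  0.7] t 15.3
```

View pics/w15o.png

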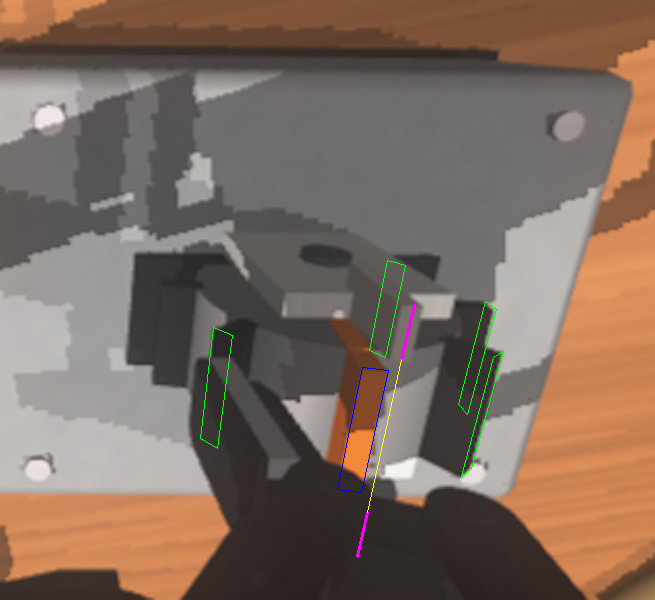

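```bash
python3 -m creep '[[-0.02,-0.06,-0.03,0],[-0.02,-0.06,0,0],[-0.02,-0.06,0,0],[-0.01,-0.06,0,0],[-0.01,-0.06,0,0],[0,0,0,0],[0,0,0,0],[0,0,0,0]]'; python3 -m creep '[[-0.01,-0.02,0,0],[0,-0.02,0,0],[-0.01,-0.02,0,0],[0,-0.01,0,0],[0,0,0,0],[0,0,0,0],[0,0,0,0]]'; python3 look.py w16 83
```

```text
time_s: 16.15
ee_pos: [552.1, -41.5, 103.4]
tcp_rot: [-0.0, -0.636, 0.772, -0.0]
wrist_force: [-0.3, -0.2, -0.6]
grip_width: 1.001
time_s: 16.85
ee_pos: [551.4, -43.8, 103.9]
tcp_rot: [0.001, -0.636, 0.772, 0.0]
wrist_force: [-0.4, 6.0, 4.8]
grip_width: 0.999
[551.4 -43.8 103.9] lamp -63.3 0.1 outer -6.3 F [-0.4  6.   4.8] t 16.85
```

View pics/w16o.png

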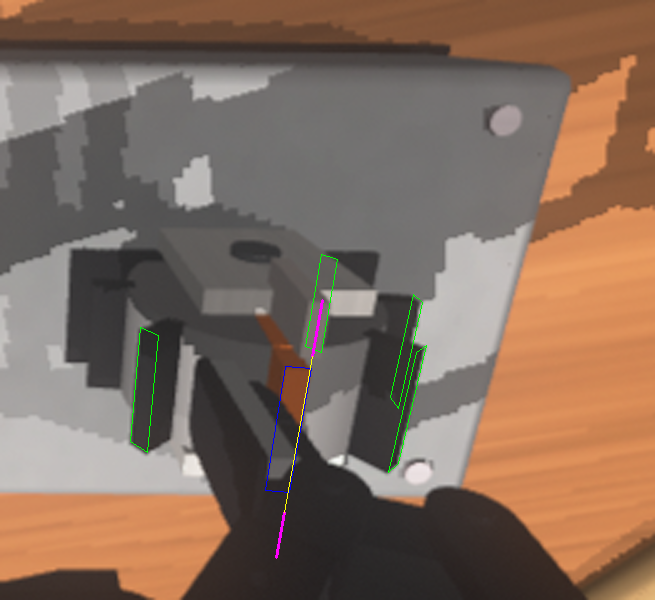

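```bash
python3 -m creep '[[0,0.01,0.03,0],[0,0,0.03,0],[0,0,0,0],[0,0,0,0],[0,0,0,0]]'; python3 -m creep '[[0,-0.01,0,0],[0,-0.01,0,0],[0,0,0,0],[0,0,0,0]]'; python3 look.py w17 83
```

```text
time_s: 17.4
ee_pos: [550.8, -45.3, 106.2]
tcp_rot: [-0.001, -0.635, 0.772, -0.0]
wrist_force: [-0.4, 0.7, -0.2]
grip_width: 1.001
time_s: 17.8
ee_pos: [550.9, -45.4, 106.3]
tcp_rot: [-0.0, -0.636, 0.772, 0.0]
wrist_force: [-0.3, 2.0, 0.9]
grip_width: 1.003
[550.9 -45.4 106.3] lamp -61.6 -0.2 outer -4.6 F [-0.3  2.   0.9] t 17.8
```

View pics/w17o.png

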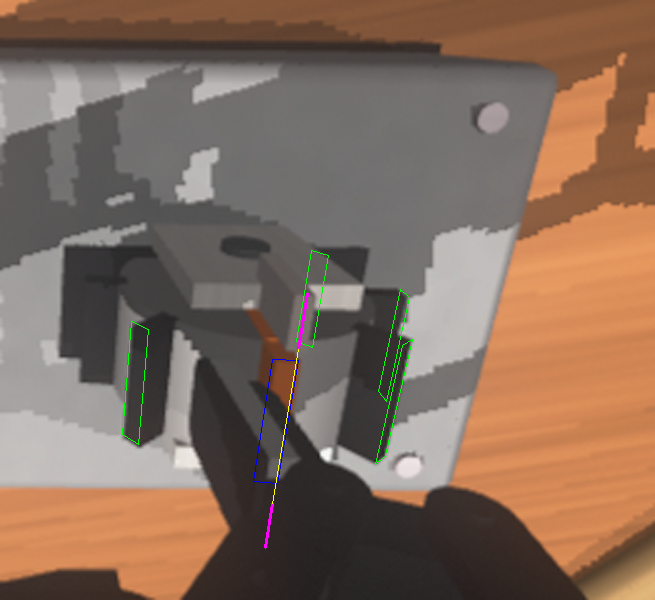

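```bash
python3 -m creep '[[0.02,0.1,0,0],[0.04,0.25,0.4,0],[0.05,0.3,0.5,0],[0.05,0.3,0.5,0],[0.02,0.25,0.2,0],[0,0,0,0],[0,0,0,0],[0,0,0,0],[0,0,0,0],[0,0,0,0]]'; python3 look.py w18 84; python3 zoom.py w18 84
```

```text
time_s: 18.85
ee_pos: [559.6, 13.6, 185.5]
tcp_rot: [-0.001, -0.635, 0.772, 0.0]
wrist_force: [-0.5, -0.5, -0.6]
grip_width: 1.001
[559.6  13.6 185.5] lamp -121.2 -3.6 outer -64.2 F [-0.5 -0.5 -0.6] t 18.85
```

View pics/w18q.png

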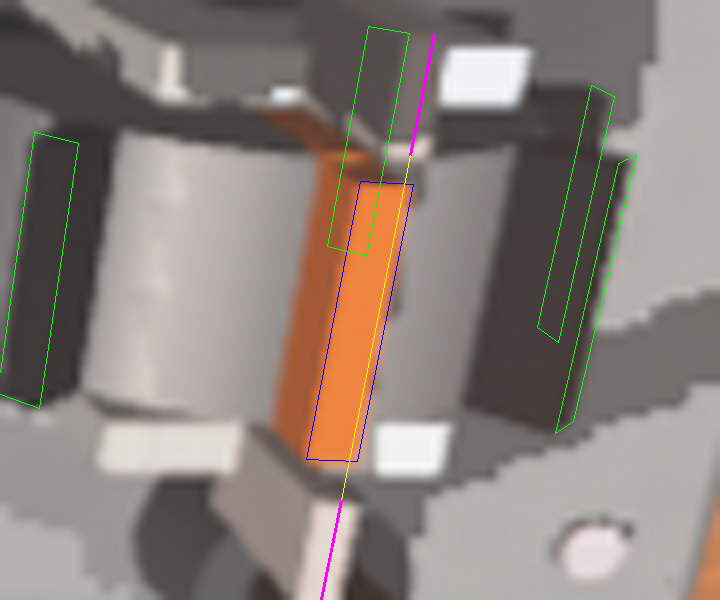

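View pics/w18p.png

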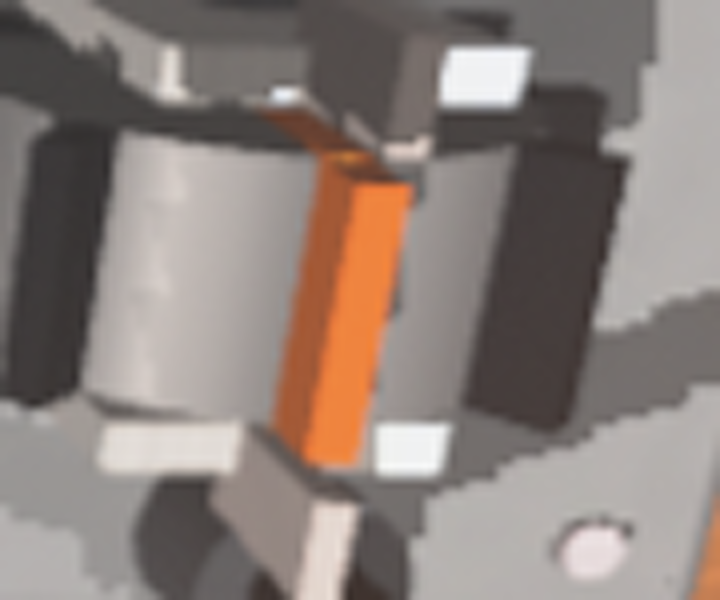

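The hand is off the wheel and the orange ridge stands level with the pointers, about 0.5–1° short and not past. Next I'll check the clearance around the green button.

```bash
python3 - <<'E'
from rig import r
from h import *
m=r.camera_model("top")
for n,uv,z in(("bottle top",(107,137),120),("jar rim",(150,125),100),("brush",(145,112),215),("varnish",(184,145),70),("green",(116.5,196),30)):print(n,back(m,uv,z).round())
E
python3 -m creep '[[0,0.3,0.5,0],[0,0.6,0.4,0],[0,0.8,0,0],[0,0.8,0,0],[0,0.8,0,0],[0,0.8,0,0],[0,0.7,0,0],[0,0.5,0,0],[0,0.3,0,0],[0,0.1,-0.4,0],[0,0.1,-0.6,0],[0,0,-0.6,0],[0,0,0,0],[0,0,0,0],[0,0,0,0],[0,0,0,0],[0,0,0,0]]' 255 20;  python3 - <<'E'
from rig import r
from h import *
s=r.sense();print(s['ee_pos'])
m=r.camera_model("wrist");np.savez("w19.npz",**m)
cv2.imwrite("pics/w19.png",r.snapshot("wrist"))
print(proj(m,[s['ee_pos'],[558.5,313.2,30],[558.5,313.2,s['ee_pos'][2]]]))
E
```

```text
bottle top [691. 319. 120.]
jar rim [731. 220. 100.]
brush [723. 205. 215.]
varnish [688. 136.  70.]
green [557. 315.  30.]
time_s: 20.6
ee_pos: [560.8, 304.8, 152.8]
tcp_rot: [0.001, -0.636, 0.772, -0.0]
wrist_force: [-0.1, -0.8, 0.6]
grip_width: -0.001
[560.79334568 304.7850789  152.80625274]
[[251.33875253 245.72171139]
 [243.54619093 190.59849294]
 [238.58576172 251.31170059]]
```

View pics/w19.png

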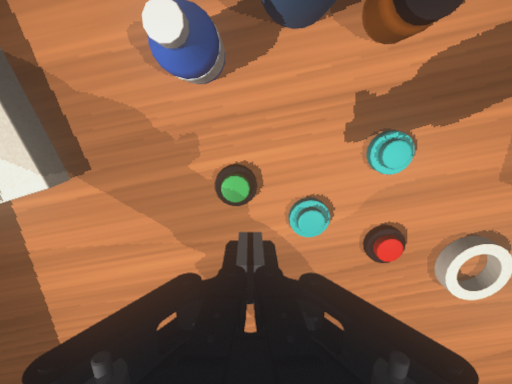

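```bash
python3 -m creep '[[0,0,0,0],[0,0,0,0],[0,0,0,0]]'
python3 - <<'E'
from rig import r
from h import *
s=r.sense();print(s['ee_pos'],np.abs(s['dq']).max())
m=r.camera_model("wrist");np.savez("w20.npz",**m)
im=r.snapshot("wrist");cv2.imwrite("pics/w20.png",im)
h=cv2.cvtColor(im,cv2.COLOR_BGR2HSV);k=cv2.inRange(h,(50,120,80),(75,255,255))
n,l,st,c=cv2.connectedComponentsWithStats(k);i=1+np.argmax(st[1:,4]);print(st[i],c[i]);print(proj(m,[[558.5,313.2,30]]))
for z in(20,25,30,35,40):print(z,back(m,c[i],z).round(1))
t=cv2.imread("pics/w3.png");mm=dict(np.load("w3.npz"))
k=cv2.inRange(cv2.cvtColor(t,40),(50,120,80),(75,255,255));n,l,st,c=cv2.connectedComponentsWithStats(k);i=1+np.argmax(st[1:,4]);print("w3",st[i],c[i],[back(mm,c[i],z).round(1).tolist() for z in(20,25,30,35,40)])
t=cv2.imread("pics/top0.png");mm=r.camera_model("top")
k=cv2.inRange(cv2.cvtColor(t,40),(50,120,80),(75,255,255));n,l,st,c=cv2.connectedComponentsWithStats(k);i=1+np.argmax(st[1:,4]);print("top",st[i],c[i],[back(mm,c[i],z).round(1).tolist() for z in(20,25,30,35,40)])
E
```

```text
time_s: 20.95
ee_pos: [560.0, 304.5, 151.4]
tcp_rot: [-0.0, -0.636, 0.772, -0.0]
wrist_force: [0.9, -1.0, -0.1]
grip_width: 0.004
[560.03546207 304.47247159 151.38254215] 0.0010599714399659459
[221 176  27  25 532] [234.19924812 187.97932331]
[[242.9213554  190.19737747]]
20 [559.7 322.9  20. ]
25 [561.2 322.3  25. ]
30 [562.6 321.7  30. ]
35 [564.1 321.1  35. ]
40 [565.5 320.5  40. ]
w3 [  6 111  14  15 141] [ 11.96453901 117.29787234] [[562.2, 324.9, 20.0], [561.5, 320.7, 25.0], [560.9, 316.4, 30.0], [560.2, 312.1, 35.0], [559.6, 307.8, 40.0]]
top [109 190  13  12 123] [114.6504065 195.5203252] [[560.2, 322.7, 20.0], [559.4, 321.1, 25.0], [558.7, 319.5, 30.0], [557.9, 317.9, 35.0], [557.1, 316.3, 40.0]]
```

```bash
python3 -m creep '[[0.01,0.17,0,0],[0,0.17,0,0],[0,0,-0.5,0],[0,0,-0.5,0],[0,0,-0.5,0],[0,0,-0.4,0],[0,0,-0.2,0],[0,0,0,0],[0,0,0,0],[0,0,0,0],[0,0,0,0]]'
python3 - <<'E'
from rig import r
from h import *
s=r.sense();print(s['ee_pos'])
cv2.imwrite("pics/w21.png",r.snapshot("wrist"))
E
```

```text
time_s: 22.1
ee_pos: [561.3, 322.0, 47.6]
tcp_rot: [0.001, -0.636, 0.772, -0.0]
wrist_force: [1.0, -1.0, -0.3]
grip_width: 0.0
[561.25961455 322.04125905  47.59890899]
```

View pics/w21.png

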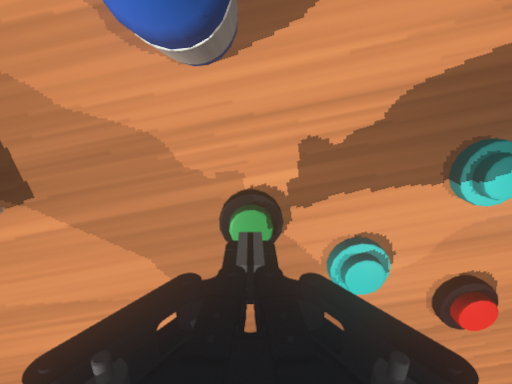

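The shut fingers are over the middle of the green button at (251,222). Pressing down in steps.

```bash
python3 -m creep '[[0,0,-0.2,0],[0,0,-0.15,0],[0,0,0,0],[0,0,0,0]]'; python3 -m creep '[[0,0,-0.04,0],[0,0,-0.04,0],[0,0,0,0],[0,0,0,0]]'; python3 -m creep '[[0,0,-0.04,0],[0,0,-0.04,0],[0,0,0,0],[0,0,0,0]]'
```

```text
time_s: 22.55
ee_pos: [560.2, 321.2, 28.2]
tcp_rot: [-0.001, -0.636, 0.772, 0.0]
wrist_force: [0.5, -0.9, -0.6]
grip_width: 0.002
time_s: 22.95
ee_pos: [560.6, 321.5, 24.9]
tcp_rot: [-0.0, -0.636, 0.772, -0.0]
wrist_force: [-0.5, 1.0, -0.4]
grip_width: 0.003
time_s: 23.35
ee_pos: [560.8, 321.6, 21.1]
tcp_rot: [0.0, -0.636, 0.772, -0.0]
wrist_force: [0.3, 0.5, 2.4]
grip_width: 0.002
```

```bash
python3 -m creep '[[0,0,-0.04,0],[0,0,-0.02,0],[0,0,0,0],[0,0,0,0]]'; python3 -m creep '[[0,0,-0.03,0],[0,0,-0.03,0],[0,0,0,0],[0,0,0,0],[0,0,0,0]]'
```

```text
time_s: 23.75
ee_pos: [560.8, 321.6, 18.1]
tcp_rot: [0.0, -0.636, 0.772, -0.0]
wrist_force: [-0.2, -1.1, 3.6]
grip_width: -0.006
time_s: 24.25
ee_pos: [560.8, 321.7, 16.0]
tcp_rot: [0.0, -0.636, 0.772, -0.0]
wrist_force: [-1.2, -0.6, 10.4]
grip_width: 0.003
```

```bash
python3 -m creep '[[0,0,-0.03,0],[0,0,0,0],[0,0,0,0]]'; python3 -m creep '[[0,0,0.1,0],[0,0,0.2,0],[0,0,0.5,0],[0,0,0.5,0],[0,0,0.5,0],[0,0,0.5,0],[0,-0.3,0.2,0],[0,-0.6,0,0],[0,-0.8,0,0],[0,-0.8,0,0],[0,-0.8,0,0],[0,-0.8,0,0],[0,-0.7,0,0],[0,-0.5,0,0],[0,-0.4,0,0],[0,0,0,0],[0,0,0,0],[0,0,0,0],[0,0,0,0],[0,0,0,0]]'; python3 look.py w22 84; python3 zoom.py w22 84;python3 -c "
from rig import r;import cv2
cv2.imwrite('pics/s22.png',r.snapshot('scene'));cv2.imwrite('pics/t22.png',r.snapshot('top'))"
```

```text
time_s: 24.55
ee_pos: [560.9, 321.7, 15.9]
tcp_rot: [0.0, -0.636, 0.772, -0.001]
wrist_force: [-3.9, -3.9, 17.7]
grip_width: -0.003
time_s: 26.55
ee_pos: [560.4, 37.7, 138.4]
tcp_rot: [0.0, -0.636, 0.771, 0.0]
wrist_force: [-0.3, -0.5, 0.7]
grip_width: -0.001
[560.4  37.7 138.4] lamp -145.0 -7.6 outer -88.0 F [-0.3 -0.5  0.7] t 26.55
```

View pics/w22.png

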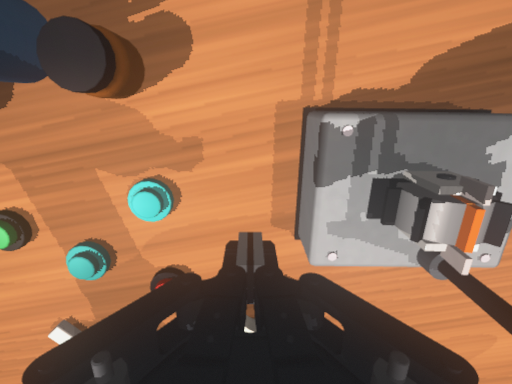

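View pics/w22q.png

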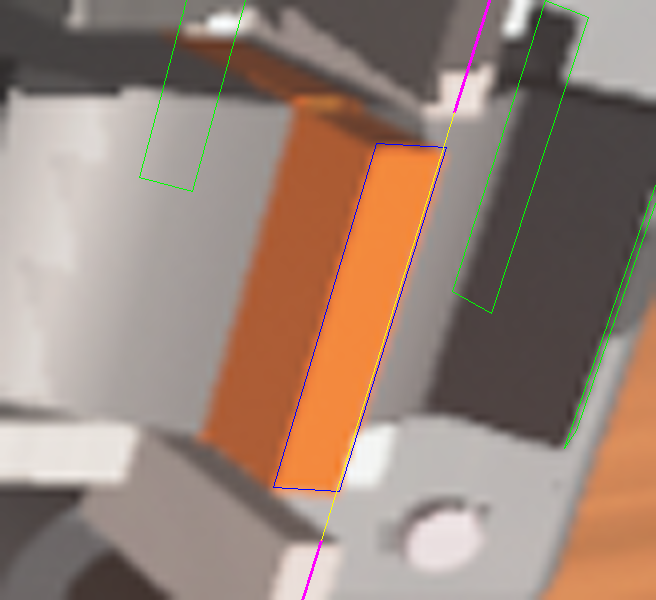

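View pics/t22.png

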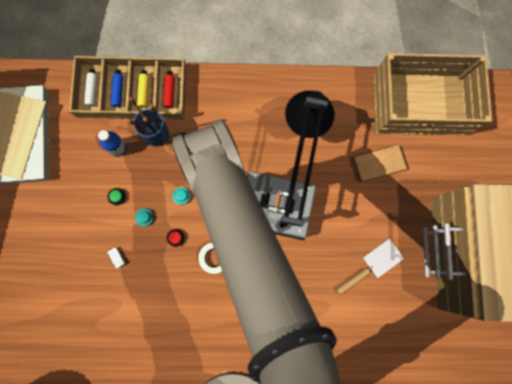

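```bash
python3 -c "
from rig import r
print(r.sense()['time_s']);print(r.job_done())"
```

```text
26.7
the job is handed in; nothing more can be done
None
```

The job is done and handed in at 26.7 s of the 58 s allowed.

**Wheel:** I pushed the orange ridge up from about 34° with the outside of the open rear finger, in several short pushes. It now stands at about 84° by my camera fit, with the pointers at 85°, so it is roughly level and not past them. I then took the hand off and checked the wheel from above.

**Button:** With the fingers shut, I pressed the green button until it stopped moving. It stopped about 8 mm below the estimated top, at 10–18 N against the 5 N it needs. I then released it and moved clear.

**Last checks:**
- The wrist picture after the press showed the wheel unchanged.
- The wrist force was about 0, so the robot was touching nothing.
- In the top view, the red button and the other things it shows had not moved.

**What disagreed or went wrong:**
- One push went over the orange ridge without turning the wheel, so I backed off and repeated it lower.
- On the last approach the finger pressed on the drum with about 6–8 N, and I raised it.
- The base looked about 5% smaller in the pictures than stated.
- My first estimate of the green button's position was about 8 mm off, and I corrected it before pressing.
- Measuring straight from the pointer tips gave about 0.2° short, and the camera fit gave about 1.3°.

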